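# Open the jar and seat the filling funnel

### The arm

A 6-joint arm with a two-finger parallel gripper is mounted at the origin on the work surface. World frame = base frame: x ahead of the robot, y to its left, z up, the work surface at z = 0. Lengths are in m, angles in rad, forces in N, time in s.
With the tool pointing down it reaches from about 0.425 to 0.95 m from the base axis. Payload 3.5 kg.
Tool frame: the origin (TCP) lies on the centre line of the jaws, within the pads' length; the fingertips stand 11 mm ahead of it and the grasp point (between the pads) lies 8 mm behind it; x points along the fingers, y is the direction in which the jaws open and shut, and the axes are right-handed (so a half turn about x gives the same grasp; the last joint's range is limited). The gripper opens to 85 mm and grips with 20 to 120 N. Pads are 22 mm wide; open, the fingers measure 114 mm over their backs; the gripper's body (76 mm by 85 mm) begins 54 mm behind the grasp point. The pads swing forward as they close: fully open they stand 13 mm farther back than shut.
Start: joints at [1.161, 0.286, 1.577, -0, 1.279, -0.15], TCP at [0.173, 0.652, 0.242] pointing down, gripper open.
Joint ranges: [-2.77, 2.77], [-0.9, 2.22], [0.21, 2.48], [-1.53, 4.67], [0.24, 2.81], [-2.84, 2.84]. Speed limits (rad/s): [2.79, 2.79, 3.14, 3.14, 3.14, 3.14].

### API

Orientations are given as a unit quaternion [x, y, z, w].
In Python, from plant import ctrl gives the robot as it stands. The module is installed in compiled form; this text tells all that it offers.
- The arm moves only by the tool drive_tool, never from a script. Its argument "series" is a list of rows, each a list of 2 entries, a list of its own where there are three numbers: the shift along the tool's x, y, z in units of 50 mm (1.0 is 50 mm), then the turn, a rotation vector about the tool's x, y, z in degrees. A call has 1 to 5 rows; each row shifts and turns the pose as measured when the row begins, along the tool's axes as they then stand; what a row does not reach is not made up. A row lasts 1/10 s, in which the tool goes at most 50 mm and 8.59 degrees, less where a joint would pass 70% of its speed; a pose out of reach is approached as far as the arm can. A call is refused whole if a number of a shift passes 1 or a number of a turn 8.59, either way. A call with a gripper value outside its range is refused whole. "grip" is the gripper's target within -1 to 1 (fully open at 1, half-way at 0, shut at -1), set as the call begins (left out, the last holds). The fingers move at their own pace and stop on an object; "newtons" is the grip in N (left out, the last holds). Time passes only in rows, so rows that do not move let the fingers close. It gives the time, the measured TCP pose, the force and the opening at its end, in the units of the state.
- ctrl.get_state(): the state, without advancing time (a new reading comes with each control period).
- ctrl.read_camera(name): name is "scene" or "top" or "wrist"; returns a dict with "img" (400x640x3 uint8, red, green, blue), "camera_matrix" (3x3 intrinsics, pixels), "R" (3x3) and "t" (3): a world point X has camera coordinates R X + t. Camera axes: x right, y down, z forward; pixel columns grow to the right and rows downward; lengths in m; the calibration is good to about 2 mm. The wrist camera is an equidistant fisheye: a pixel r from the principal point sees the ray r / f radians off the axis. A picture is of the moment at which its call begins. There is no depth.
- ctrl.sign_off(): hands the job in, once; it reports no verdict.
The state is a dict: "time": time; "qpos": joint angles; "dq": joint speeds; "joint_efforts": joint torques, N m; "eef_pos": TCP position; "tcp_rot": TCP orientation; "contact_force": force on the tool from outside, world axes, zero at the start; "wrist_torque": the same for the moment, N m; "opening": opening from 0.0 (shut) to 1.0 (fully open).
Only numpy, scipy, OpenCV 4.12 (cv2) and the standard library are available. Lean on these libraries where they do the work, as an engineer would, in place of code of your own. Each camera call takes 0.05 s, during which the arm holds its last target.

### The job

Get the glass jar ready for refilling: take out its beechwood stopper and set it down in the beige bowl (do not drop it), then fetch the steel funnel from the blue tumbler and lower it gently, spout first, into the jar's mouth, letting go only once its cone is in the mouth, so that it sits centred, upright and fully home. Leave the jar, the bowl, the tumbler and everything else standing where they are.

Things in the scene. Friction and masses are not known exactly. Their poses are not given: they have to be found in the camera images.
- jar: Clear glass storage jar, loose, about 0.48 kg, 96 mm diameter, 150 mm tall, with a plain paper band round it. Shoulder slopes in from 100 mm height to a throat at 134 mm, above which the mouth flares out to the lip. Origin: centre of its underside; z up. Round, so its yaw does not matter.
- jar_mouth (a point): Centre of the jar's lip, 150 mm above its underside. Inside the mouth is a cone: 52 mm diameter at the lip, 37 mm at the throat 13 mm lower (sides 30 degrees off the axis). The lip is 59 mm across outside.
- stopper: Turned beechwood stopper, 80 g, 54 mm tall, loose in the jar's mouth at the start, underside 138 mm above the jar's underside; it lifts straight out. Conical plug 12 mm high (38 to 52 mm wide), flange 60 mm wide from 14 to 19.5 mm, straight round knob 28 mm wide from 19.5 to 54 mm. Origin: centre of the plug's underside; z along the knob.
- stopper_knob (a point): On the stopper's axis 44 mm above its underside, a good height to grip the knob (28 mm wide).
- bowl: Beige ceramic bowl, loose, about 0.38 kg, 136 mm across the rim, 52 mm tall, wall 5 mm, inner floor 6 mm above the table and about 60 mm wide. Origin: centre of its underside; z up.
- tumbler: Small blue stoneware tumbler, loose, about 0.26 kg, 58 mm across the rim, 80 mm tall, wall 4 mm, in which the funnel stands at the start. Origin: centre of its underside.
- funnel: Stainless funnel, 0.11 kg, 87 mm tall, loose, spout down in the tumbler at the start. Spout 14 to 20 mm wide, 30 mm long; cone (sides 30 degrees off the axis) 20 to 62 mm wide, up to 67 mm; upright collar 62 mm wide, 67 to 87 mm. Origin: centre of spout's lower end, z up the axis; 22 to 24 mm above the tumbler's underside at the start, 90 to 92 mm above the jar's underside when fully home.
- funnel_collar (a point): On the funnel's axis 8 mm below the collar's top edge (79 mm above the spout's end), a good height to grip the collar across its 62 mm diameter.
- clip: Small blue plastic bag clip lying on the shelf, 68 x 20 mm, 11 mm high; not part of the job. Origin: centre of its underside.
- scoop: Small steel scoop with a wooden handle lying on the shelf, 147 mm long, 38 mm wide; not part of the job. Origin: middle of its underside.
- amber_jar: Closed amber glass jar with black cap, 60 mm diameter, 92 mm tall; not part of the job. Origin: centre of its underside.
- mill: Wooden pepper mill, 54 mm diameter, 108 mm tall; not part of the job. Origin: centre of its underside.
- ramekin: Small white ramekin, 72 mm across, 36 mm tall; not part of the job. Origin: centre of its underside.
There are look-alikes about, which are no part of the job. Of the things that look like the stopper, the middle-sized one is meant.

How it is judged:
By the outcome, as a careful person would: the job done as asked, in the order asked, and still so for the second after the job is handed in, with the robot touching nothing.
It also fails if it takes over 70 s, if anything falls off the work surface, if the arm or the gripper's body presses on something with over 40 N, if the wrist force passes 120 N, or if a joint passes its speed limit or range.

## Working session

There is one attempt and no reset: what is moved stays moved. The work goes in short steps, Python scripts to look and compute and a tool call to move; the robot and the scene stay as the last step left them, time stands still between calls to the robot, and variables do not carry over. Pictures are saved under pics/ and viewed, and the job is handed in when it is done.

Besides the shell and the picture viewer there is one more tool, called after "Request:" in YAML: its name, and indented under it one key for each argument. drive_tool: Moves the arm, as the interface text tells. Its arguments: {"type":"object","properties":{"series":{"type":"array"},"grip":{"type":"number"},"newtons":{"type":"number"}},"required":["series"]}

```bash
mkdir -p pics; ls; cat > h.py <<'E'
import numpy as np, cv2
from plant import ctrl
from scipy.spatial.transform import Rotation as Rn
def shot(name,fn=None):
    c=ctrl.read_camera(name)
    np.savez('cam_%s.npz'%name,**c)
    if fn: cv2.imwrite('pics/'+fn,cv2.cvtColor(c['img'],cv2.COLOR_RGB2BGR))
    return c
def load(name): return dict(np.load('cam_%s.npz'%name))
def ray(c,u,v):
    K=c['camera_matrix'];R=c['R'];t=c['t']
    d=np.linalg.solve(K,[u,v,1.0])
    return -R.T@t, R.T@d
def onz(c,u,v,z):
    o,d=ray(c,u,v); return o+d*(z-o[2])/d[2]
def proj(c,X):
    p=c['R']@np.array(X,float)+c['t']; q=c['camera_matrix']@p; return q[:2]/q[2]
E
python3 - <<'E'
from h import *
for n in ['scene','top','wrist']:
    c=shot(n,n+'0.png'); print(n,c['camera_matrix'].tolist(),(-c['R'].T@c['t']).round(3), c['R'].round(3).tolist())
print(ctrl.get_state())
E
```

```text
pics
scene [[361.9019965409602, 0.0, 313.7271812065201], [0.0, 361.9019965409602, 199.15220273852668], [0.0, 0.0, 1.0]] [0.826 0.466 0.765] [[-0.835, 0.551, 0.004], [0.43, 0.656, -0.62], [-0.344, -0.516, -0.785]]
top [[432.1740251895007, 0.0, 326.87939971959], [0.0, 432.1740251895007, 199.0765401773365], [0.0, 0.0, 1.0]] [0.397 0.064 1.31 ] [[-0.015, -1.0, 0.002], [-0.991, 0.014, -0.132], [0.132, -0.004, -0.991]]
wrist [[309.70691628693146, 0.0, 317.47663819289136], [0.0, 309.70691628693146, 204.51687700505585], [0.0, 0.0, 1.0]] [0.094 0.672 0.371] [[0.258, 0.966, -0.003], [0.917, -0.244, 0.317], [0.306, -0.084, -0.948]]
{'time': 0.15, 'qpos': array([ 1.16101165e+00,  2.86989909e-01,  1.57785358e+00,  1.97830667e-05,
        1.27863286e+00, -1.50004682e-01]), 'dq': array([-0.00110754, -0.0012599 , -0.00673273, -0.00068976, -0.00265526,
        0.00064304]), 'joint_efforts': array([ 1.01124257e-03, -4.06602645e+01, -2.93142182e+01, -1.42572953e-04,
        3.94317292e-03, -1.86760798e-05]), 'eef_pos': array([0.17315324, 0.65189281, 0.24123947]), 'tcp_rot': array([ 0.0909518 ,  0.70134006, -0.09222824,  0.70095923]), 'contact_force': array([-0.8173766 , -0.61196117, -0.15860312]), 'wrist_torque': array([ 0.00768102, -0.05867748,  0.07711126]), 'opening': 1.000731562019075}
```

View pics/scene0.png

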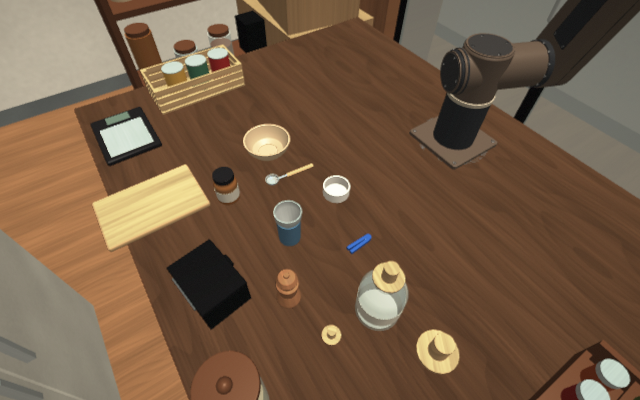

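View pics/top0.png

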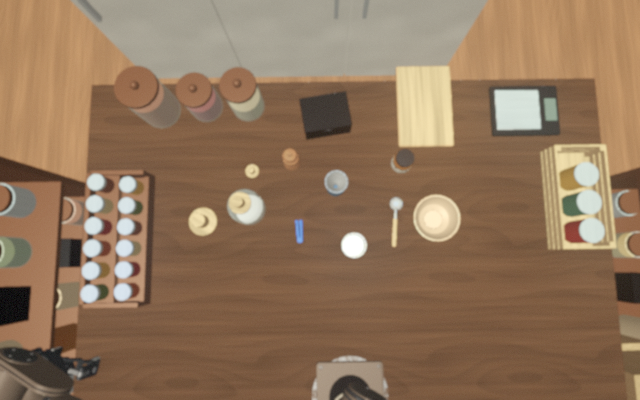

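View pics/wrist0.png

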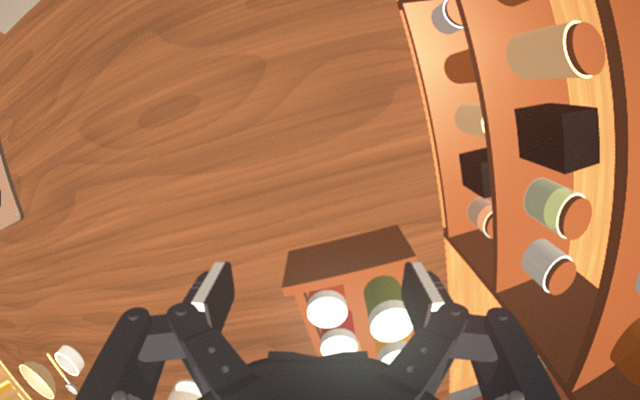

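```bash
python3 - <<'E'
from h import *
a=load('scene')['img'][230:390,260:480]; b=load('top')['img'][140:255,180:360]; d=load('scene')['img'][110:260,220:400]
f=lambda im,w,h: cv2.resize(cv2.cvtColor(im,cv2.COLOR_RGB2BGR),(w,h),interpolation=cv2.INTER_CUBIC)
cv2.imwrite('pics/ca.png',f(a,770,560)); cv2.imwrite('pics/cb.png',f(b,720,460)); cv2.imwrite('pics/cd.png',f(d,720,600))
E
```

```text
(no output)
```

View pics/ca.png

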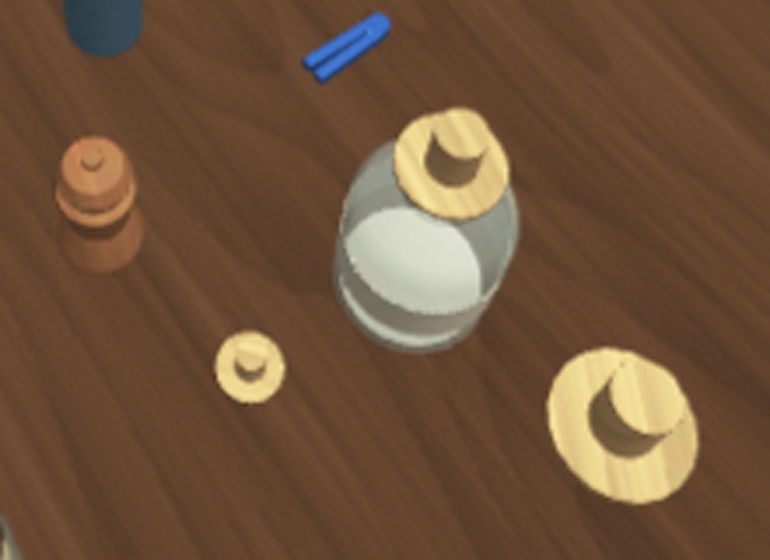

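View pics/cb.png

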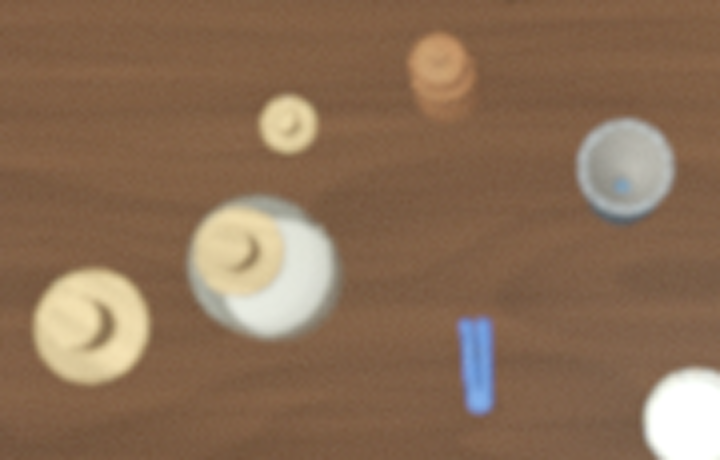

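View pics/cd.png

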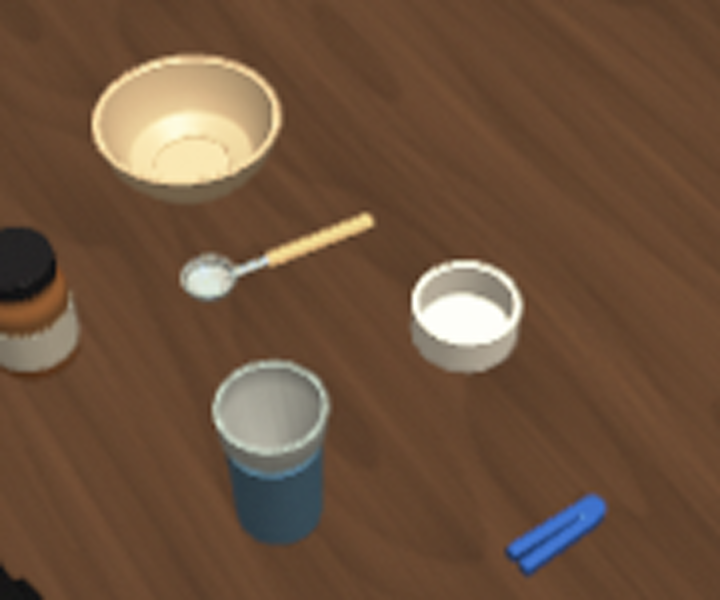

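```bash
python3 - <<'E'
from h import *
s=load('scene');t=load('top')
for n,ps,pt,z in [('flange',(389,276.8),(239.5,202.5),.1575),('knobtop',(391.4,268),(237,202),.192),('funnel',(287.7,212.5),(336.3,182),.110),('bowl',(266.7,141),(437,218),.052),('big',(438,352),(203,221),.02),('small',(331,334),(252,171),.01)]:
    A=[];b=[]
    for c,p in((s,ps),(t,pt)):
        o,d=ray(c,*p); d/=np.linalg.norm(d); P=np.eye(3)-np.outer(d,d);A.append(P);b.append(P@o)
    X=np.linalg.lstsq(np.vstack(A),np.hstack(b),rcond=None)[0]
    print(n,onz(s,*ps,z).round(4),onz(t,*pt,z).round(4),'tri',X.round(4))
# masks: wood pale
import sys
for nm,c,bx in (('s',s,(365,255,415,300)),('t',t,(220,185,256,220))):
    x0,y0,x1,y1=bx; print(nm,c['img'][y0:y1:6,x0:x1:6].tolist()[:3])
E
```

```text
flange [0.544  0.294  0.1575] [0.5445 0.2944 0.1575] tri [0.5443 0.2942 0.1583]
knobtop [0.5454 0.2933 0.192 ] [0.5415 0.294  0.192 ] tri [0.5428 0.2935 0.1888]
funnel [0.6083 0.0361 0.11  ] [0.6048 0.0321 0.11  ] tri [0.606  0.0318 0.1034]
bowl [ 0.5089 -0.2535  0.052 ] [ 0.5039 -0.2617  0.052 ] tri [ 0.5045 -0.2642  0.0417]
big [0.5056 0.4313 0.02  ] [0.5079 0.4303 0.02  ] tri [0.5072 0.4305 0.0222]
small [0.6594 0.2845 0.01  ] [0.66   0.2868 0.01  ] tri [0.6597 0.2858 0.0134]
s [[[95, 65, 44], [101, 69, 47], [95, 66, 45], [99, 69, 47], [104, 72, 49], [97, 66, 45], [95, 65, 44], [92, 63, 43], [97, 66, 45]], [[100, 69, 46], [97, 67, 45], [101, 70, 48], [99, 68, 47], [202, 168, 112], [135, 104, 69], [96, 67, 46], [95, 65, 44], [92, 63, 42]], [[106, 73, 49], [99, 69, 47], [238, 218, 146], [196, 168, 112], [218, 189, 127], [225, 198, 132], [105, 73, 49], [94, 65, 45], [96, 66, 45]]]
t [[[129, 95, 71], [131, 98, 72], [130, 97, 70], [131, 98, 72], [132, 96, 71], [132, 99, 71]], [[122, 91, 66], [123, 92, 68], [126, 96, 72], [183, 172, 145], [166, 166, 151], [157, 154, 143]], [[130, 97, 71], [130, 97, 71], [228, 211, 166], [224, 205, 160], [230, 211, 165], [221, 219, 202]]]
```

```bash
cat >> h.py <<'E'
def plan(target,yawdeg=None):
    s=ctrl.get_state(); R=Rn.from_quat(s['tcp_rot']).as_matrix(); 
    d=R.T@(np.array(target)-s['eef_pos'])/0.05
    # desired R: x down, y = +-world y
    Rd=np.array([[0,0,1],[0,1,0],[-1,0,0]],float)
    if R[1,1]<0: Rd=Rd@np.diag([1,-1,-1])
    rv=Rn.from_matrix(R.T@Rd).as_rotvec(degrees=True)
    print('t',s['time'],'pos',s['eef_pos'].round(4),'F',s['contact_force'].round(2),'T',s['wrist_torque'].round(3),'op',round(float(s['opening']),3),'q',s['qpos'].round(2))
    print('shift units',d.round(3),'turn to align',rv.round(2)); 
E
python3 - <<'E'
from h import *
s=ctrl.get_state(); print(Rn.from_quat(s['tcp_rot']).as_matrix().round(3))
plan([.544,.294,.30])
E
```

```text
[[-0.001  0.257  0.966]
 [-0.002  0.966 -0.257]
 [-1.    -0.002 -0.   ]]
t 0.15 pos [0.1732 0.6519 0.2412] F [-0.82 -0.61 -0.16] T [ 0.008 -0.059  0.077] op 1.001 q [ 1.16  0.29  1.58  0.    1.28 -0.15]
shift units [-1.169 -5.015  9.006] turn to align [-14.88  -0.03   0.1 ]
```

Request:
drive_tool:
  series:
    - [[-0.4,0,0],[-5,0,0]]
    - [[-0.4,0,0],[-5,0,0]]
    - [[-0.2,0,0],[-5,0,0]]
    - [[0,-0.7,0.7],[0,0,0]]
    - [[0,-0.7,0.7],[0,0,0]]
  grip: 1
  newtons: 40

```text
time: 0.65
eef_pos: [0.2409, 0.5833, 0.2889]
tcp_rot: [-0.01, 0.709, 0.005, 0.706]
contact_force: [0.8, -0.0, 0.3]
opening: 0.996
```

```bash
python3 -c "
from h import *
plan([.544,.294,.30])"
```

```text
t 0.65 pos [0.2409 0.5833 0.2889] F [ 0.85 -0.03  0.34] T [ 0.027 -0.018 -0.062] op 0.996 q [ 1.02  0.16  1.64  0.    1.35 -0.57]
shift units [-0.208 -5.919  5.932] turn to align [ 1.27 -0.25  0.39]
```

Request:
drive_tool:
  series:
    - [[0,-0.95,0.95],[0.4,0,0]]
    - [[0,-0.95,0.95],[0.4,0,0]]
    - [[0,-0.95,0.95],[0.4,0,0]]
    - [[0,-0.95,0.95],[0,0,0]]
    - [[0,-0.95,0.95],[0,0,0]]

```text
time: 1.15
eef_pos: [0.4195, 0.4061, 0.2884]
tcp_rot: [-0.004, 0.709, -0.001, 0.705]
contact_force: [1.0, 0.6, 0.4]
opening: 1.001
```

```bash
python3 -c "
from h import *
plan([.544,.294,.30])"
```

```text
t 1.15 pos [0.4195 0.4061 0.2884] F [0.97 0.6  0.44] T [ 0.062 -0.    -0.026] op 1.001 q [ 0.6   0.06  1.75 -0.    1.34 -0.98]
shift units [-0.226 -2.253  2.48 ] turn to align [ 0.24 -0.28  0.43]
```

Request:
drive_tool:
  series:
    - [[0,-0.9,0.9],[0,0,0]]
    - [[0,-0.9,0.9],[0,0,0.4]]
    - [[-0.2,-0.5,0.7],[0,0,0]]
    - [[0,-0.2,0.2],[0,0,0]]
    - [[0,0,0],[0,0,0]]

```text
time: 1.65
eef_pos: [0.5395, 0.2933, 0.2963]
tcp_rot: [0.001, 0.71, -0.002, 0.704]
contact_force: [0.3, 0.0, -0.2]
opening: 0.999
```

```bash
python3 -c "
from h import *
plan([.544,.294,.30]); shot('wrist','w1.png');shot('top','t1.png')"
```

```text
t 1.65 pos [0.5395 0.2933 0.2963] F [ 0.33  0.02 -0.21] T [0.05  0.047 0.011] op 0.999 q [ 0.33  0.12  1.67  0.    1.36 -1.23]
shift units [-0.075  0.013  0.089] turn to align [-0.22 -0.44  0.12]
```

View pics/w1.png

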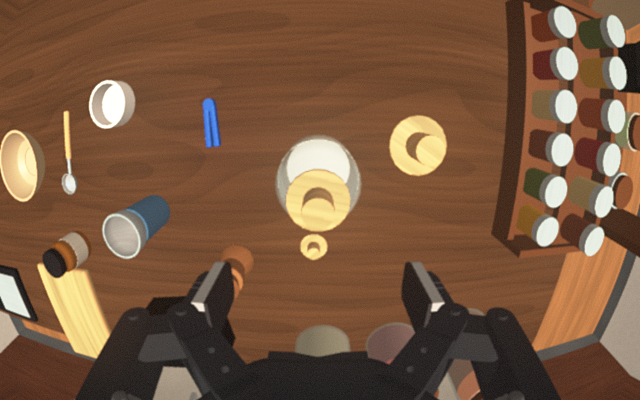

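```bash
cat >> h.py <<'E'
def projany(c,P,fish):
    P=np.atleast_2d(P); q=P@c['R'].T+c['t']; K=c['camera_matrix']
    if fish:
        rho=np.hypot(q[:,0],q[:,1]); th=np.arctan2(rho,q[:,2]); k=np.where(rho>1e-9,th/np.maximum(rho,1e-9),0)
        return np.c_[K[0,2]+K[0,0]*k*q[:,0],K[1,2]+K[1,1]*k*q[:,1]]
    return np.c_[K[0,0]*q[:,0]/q[:,2]+K[0,2],K[1,1]*q[:,1]/q[:,2]+K[1,2]]
def unproj(c,u,v,z,fish=True):
    K=c['camera_matrix']; a=np.array([(u-K[0,2])/K[0,0],(v-K[1,2])/K[1,1]])
    if fish:
        th=np.linalg.norm(a); d=np.r_[a/max(th,1e-9)*np.sin(th),np.cos(th)]
    else: d=np.r_[a,1]
    d=c['R'].T@d; o=-c['R'].T@c['t']; return o+d*(z-o[2])/d[2]
AN=np.linspace(0,2*np.pi,90,endpoint=False)
def ring(x,y,z,r): return np.c_[x+r*np.cos(AN),y+r*np.sin(AN),np.full(90,z)]
def sil(c,parts,x,y,fish,shape=(400,640)):
    m=np.zeros(shape,np.uint8)
    for part in parts:
        P=np.vstack([ring(x,y,z,r) for z,r in part]); p=projany(c,P,fish)
        h=cv2.convexHull(p.astype(np.float32))
        cv2.fillPoly(m,[np.round((h)*16).astype(np.int32)],255,lineType=cv2.LINE_AA,shift=4)
    return m.astype(float)/255
def fitxy(c,mask,parts,x0,y0,fish):
    from scipy.optimize import minimize
    mask=mask.astype(float)
    f=lambda p: np.abs(sil(c,parts,p[0],p[1],fish)-mask).sum()
    r=minimize(f,[x0,y0],method='Nelder-Mead',options=dict(initial_simplex=[[x0,y0],[x0+.006,y0],[x0,y0+.006]],xatol=1e-4,fatol=.1))
    return r.x,r.fun,mask.sum()
def blob(m,u,v):
    n,l=cv2.connectedComponents(m.astype(np.uint8)); return l==l[int(v),int(u)]
STOP=[[(.152,.030),(.1575,.030)],[(.1575,.014),(.192,.014)]]
E
python3 - <<'E'
from h import *
w=load('wrist');t=load('top');s=load('scene')
def wood(c):
    i=c['img'].astype(int); return (i[...,0]-i[...,2]>50)&(i[...,0]>150)&(i[...,1]>125)
for n,c,fish,uv in (('w',w,True,(318,185)),('s',s,False,(380,275)),):
    m=wood(c); m=blob(m,*uv); m=cv2.morphologyEx(m.astype(np.uint8),cv2.MORPH_CLOSE,np.ones((9,9)))>0
    print(n,fitxy(c,m,STOP,.544,.294,fish))
    v=c['img'].copy(); 
    e=cv2.Canny((m*255).astype(np.uint8),50,100)>0; v[e]=(255,0,0)
    cv2.imwrite('pics/m_%s.png'%n,cv2.resize(cv2.cvtColor(v[150:310,250:450],cv2.COLOR_RGB2BGR),None,fx=3,fy=3))
E
```

```text
w (array([0.54428911, 0.2923789 ]), np.float64(149.2), np.float64(3251.0))
s (array([0.54300045, 0.29147968]), np.float64(94.79607843137256), np.float64(808.0))
```

```bash
python3 - <<'E'
import cv2,numpy as np
a=cv2.imread('pics/m_w.png')[:,:400];b=cv2.imread('pics/m_s.png')[200:,200:]
h=min(a.shape[0],b.shape[0]); cv2.imwrite('pics/m1.png',np.hstack([a[:h],b[:h]]))
E
```

```text
(no output)
```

View pics/m1.png

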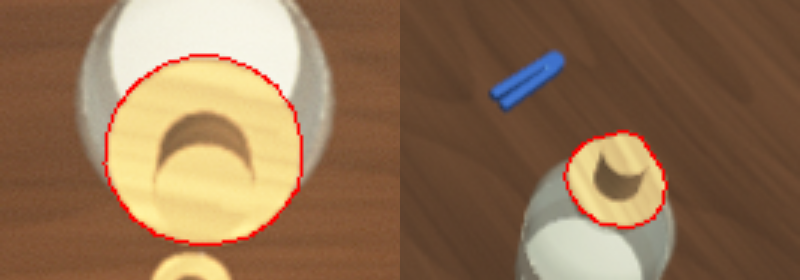

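Request:
drive_tool:
  series:
    - [[0.6,0,0.09],[0,-0.4,0]]
    - [[0.6,0,0],[0,0,0]]
    - [[0.5,0,0],[0,0,0]]
    - [[0.3,0,0],[0,0,0]]
    - [[0,0,0],[0,0,0]]

```text
time: 2.25
eef_pos: [0.5361, 0.3031, 0.1945]
tcp_rot: [-0.003, 0.707, 0.004, 0.707]
contact_force: [-0.7, -0.6, 0.3]
opening: 1.001
```

```bash
python3 -c "
from h import *
plan([.544,.2926,.174])"
```

```text
t 2.25 pos [0.5361 0.3031 0.1945] F [-0.69 -0.62  0.34] T [-0.024  0.047 -0.006] op 1.001 q [ 0.35  0.2   1.77  0.    1.17 -1.23]
shift units [ 0.41  -0.212  0.157] turn to align [ 0.59  0.01 -0.08]
```

Request:
drive_tool:
  series:
    - [[0,0,0],[0,0,0]]
    - [[0,0,0],[0,0,0]]

```text
time: 2.45
eef_pos: [0.5355, 0.3048, 0.1961]
tcp_rot: [-0.004, 0.707, 0.005, 0.708]
contact_force: [0.4, -0.0, -0.2]
opening: 0.998
```

```bash
python3 -c "
from h import *
plan([.544,.2926,.174]);print(ctrl.get_state()['dq'].round(3))"
```

```text
t 2.45 pos [0.5355 0.3048 0.1961] F [ 0.39 -0.04 -0.18] T [-0.029  0.024  0.002] op 0.998 q [ 0.35  0.2   1.77  0.    1.17 -1.23]
shift units [ 0.441 -0.248  0.167] turn to align [ 0.73  0.08 -0.13]
[ 0.01  -0.014 -0.013  0.002  0.001  0.002]
```

Request:
drive_tool:
  series:
    - [[0,-0.25,0.17],[0.6,0,0]]
    - [[0,0,0],[0,0,0]]

```text
time: 2.65
eef_pos: [0.5459, 0.2924, 0.199]
tcp_rot: [0.0, 0.705, 0.002, 0.709]
contact_force: [-0.1, -0.5, 0.5]
opening: 1.0
```

```bash
python3 -c "
from h import *
plan([.544,.2926,.174]);print(ctrl.get_state()['dq'].round(3))
plan([.544,.2926,.174])"
```

```text
t 2.65 pos [0.5459 0.2924 0.199 ] F [-0.14 -0.46  0.49] T [-0.013 -0.015 -0.005] op 1.0 q [ 0.33  0.2   1.76  0.    1.17 -1.25]
shift units [ 0.501  0.002 -0.041] turn to align [ 0.15  0.36 -0.2 ]
[ 0.027 -0.016 -0.005  0.026  0.011  0.005]
t 2.65 pos [0.5459 0.2924 0.199 ] F [-0.14 -0.46  0.49] T [-0.013 -0.015 -0.005] op 1.0 q [ 0.33  0.2   1.76  0.    1.17 -1.25]
shift units [ 0.501  0.002 -0.041] turn to align [ 0.15  0.36 -0.2 ]
```

Request:
drive_tool:
  series:
    - [[0.25,0,-0.02],[0,0.3,0]]
    - [[0.25,0,0],[0,0,0]]
    - [[0,0,0],[0,0,0]]

```text
time: 2.95
eef_pos: [0.5464, 0.2917, 0.1739]
tcp_rot: [0.002, 0.706, 0.002, 0.708]
contact_force: [-0.1, -0.1, 0.2]
opening: 1.002
```

```bash
python3 -c "
from h import *
plan([.544,.2926,.174]);
shot('wrist','w2.png');shot('scene','s2.png')"
```

```text
t 2.95 pos [0.5464 0.2917 0.1739] F [-0.09 -0.09  0.2 ] T [ 0.053  0.035 -0.022] op 1.002 q [ 0.33  0.23  1.78  0.    1.13 -1.25]
shift units [-0.003  0.019 -0.049] turn to align [ 0.02  0.21 -0.27]
```

View pics/w2.png

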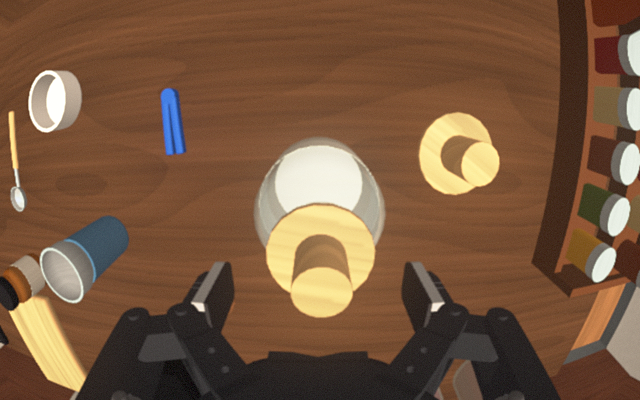

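View pics/s2.png

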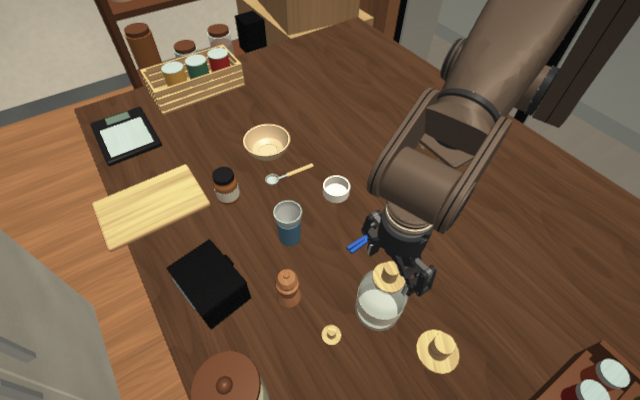

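```bash
python3 - <<'E'
from h import *
w=load('wrist')
def wood(c):
    i=c['img'].astype(int); return (i[...,0]-i[...,2]>50)&(i[...,0]>150)&(i[...,1]>125)
m=blob(wood(w),320,225); m=cv2.morphologyEx(m.astype(np.uint8),cv2.MORPH_CLOSE,np.ones((13,13)))>0
print(fitxy(w,m,STOP,.544,.2924,True))
s=ctrl.get_state();p=s['eef_pos'];R=Rn.from_quat(s['tcp_rot']).as_matrix()
for q in [(0,0,0),(.011,0,0),(-.008,0,0),(-.008,.0425,0),(-.008,-.0425,0)]: print(q,projany(w,p+R@np.array(q),True))
E
```

```text
(array([0.54424013, 0.29251422]), np.float64(1240.8431372549019), np.float64(8675.0))
(0, 0, 0) [[320.13767496 281.34657251]]
(0.011, 0, 0) [[319.9978326  270.05143896]]
(-0.008, 0, 0) [[320.24941018 290.46138134]]
(-0.008, 0.0425, 0) [[408.67823142 287.97241258]]
(-0.008, -0.0425, 0) [[231.45302972 288.30563404]]
```

Request:
drive_tool:
  series:
    - [[0,0.02,-0.04],[0,0,0]]
    - [[0,0,0],[0,0,0]]
    - [[0,0,0],[0,0,0]]
    - [[0,0,0],[0,0,0]]
    - [[0,0,0],[0,0,0]]
  grip: -1
  newtons: 30

```text
time: 3.55
eef_pos: [0.5452, 0.2934, 0.1764]
tcp_rot: [0.001, 0.705, 0.002, 0.71]
contact_force: [-0.6, 0.4, -0.6]
opening: 0.318
```

```bash
python3 -c "
from h import *
plan([.544,.2926,.25]);
shot('wrist','w3.png')"
```

```text
t 3.55 pos [0.5452 0.2934 0.1764] F [-0.57  0.4  -0.6 ] T [-0.141  0.012 -0.052] op 0.318 q [ 0.33  0.22  1.78  0.    1.13 -1.24]
shift units [-1.472 -0.009 -0.013] turn to align [ 0.09  0.4  -0.29]
```

View pics/w3.png

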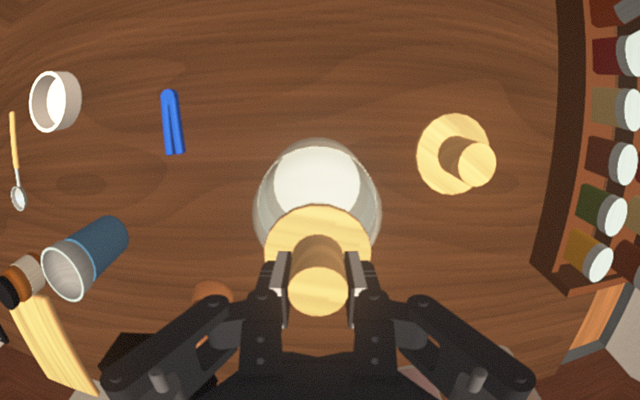

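Request:
drive_tool:
  series:
    - [[-0.15,0,0],[0,0.2,0]]
    - [[-0.25,0,0],[0,0.2,0]]
    - [[-0.35,0,0],[0,0,0]]
    - [[-0.4,0,0],[0,0,0]]
    - [[-0.4,0,0],[0,0,0]]

```text
time: 4.1
eef_pos: [0.5434, 0.2927, 0.2551]
tcp_rot: [0.001, 0.71, 0.002, 0.704]
contact_force: [-0.2, 0.2, -1.1]
opening: 0.315
```

```bash
python3 -c "
from h import *
plan([.506,-.257,.25]);
shot('wrist','w4.png')"
```

```text
t 4.1 pos [0.5434 0.2927 0.2551] F [-0.21  0.21 -1.08] T [-0.007  0.024  0.032] op 0.315 q [ 0.33  0.15  1.71  0.01  1.28 -1.25]
shift units [  0.06  -10.994  -0.76 ] turn to align [ 0.06 -0.44 -0.25]
```

View pics/w4.png

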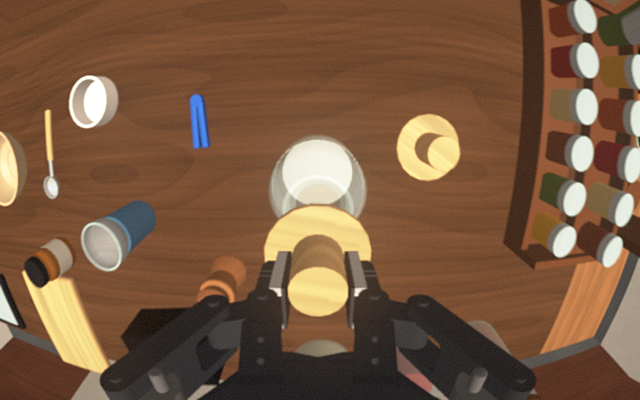

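Request:
drive_tool:
  series:
    - [[0,-0.4,0],[0,-0.3,-0.2]]
    - [[0,-0.7,0],[0,0,0]]
    - [[0,-0.8,0],[0,0,0]]
    - [[0,-0.8,0],[0,0,0]]
    - [[0,-0.8,0],[0,0,0]]

```text
time: 4.65
eef_pos: [0.5451, 0.1144, 0.2609]
tcp_rot: [-0.002, 0.704, 0.005, 0.711]
contact_force: [-0.5, -0.3, -0.9]
opening: 0.314
```

Request:
drive_tool:
  series:
    - [[0,-0.8,-0.1],[0,0,0]]
    - [[0,-0.8,-0.1],[0,0,0]]
    - [[0,-0.8,-0.1],[0,0,0]]
    - [[0,-0.8,-0.1],[0,0,0]]
    - [[0,-0.8,-0.1],[0,0,0]]

```text
time: 5.15
eef_pos: [0.5165, -0.0975, 0.2572]
tcp_rot: [-0.002, 0.705, 0.004, 0.709]
contact_force: [0.6, -0.9, -0.9]
opening: 0.318
```

```bash
python3 -c "
from h import *
plan([.506,-.257,.25])"
```

```text
t 5.15 pos [ 0.5165 -0.0975  0.2572] F [ 0.64 -0.89 -0.9 ] T [ 0.011 -0.048  0.014] op 0.318 q [-0.38 -0.06  1.93  0.    1.27 -1.96]
shift units [ 0.135 -3.188 -0.237] turn to align [ 0.49  0.37 -0.13]
```

Request:
drive_tool:
  series:
    - [[0.05,-0.8,-0.1],[0.4,0.3,0]]
    - [[0.05,-0.8,-0.1],[0,0,0]]
    - [[0,-0.6,0],[0,0,0]]
    - [[0,-0.4,0],[0,0,0]]
    - [[0,0,0],[0,0,0]]

```text
time: 5.65
eef_pos: [0.4992, -0.2403, 0.2488]
tcp_rot: [0.003, 0.708, -0.003, 0.706]
contact_force: [0.5, 0.9, -1.4]
opening: 0.319
```

```bash
python3 -c "
from h import *
plan([.506,-.257,.25]);shot('wrist','w5.png')"
```

```text
t 5.65 pos [ 0.4992 -0.2403  0.2488] F [ 0.48  0.91 -1.35] T [ 0.003 -0.003 -0.045] op 0.319 q [-0.63  0.02  1.87 -0.    1.26 -2.19]
shift units [-0.026 -0.333  0.139] turn to align [-0.48 -0.2  -0.08]
```

View pics/w5.png

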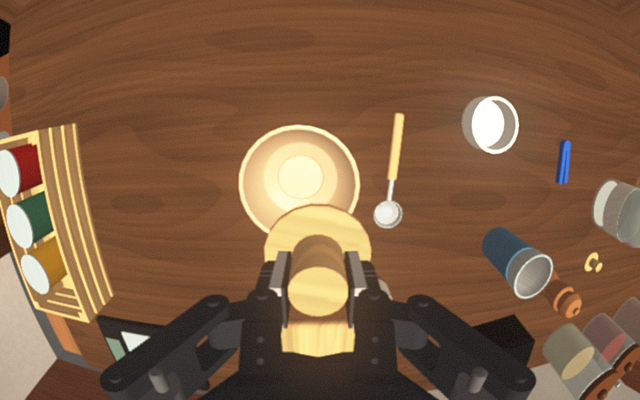

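```bash
python3 - <<'E'
from h import *
from scipy.optimize import least_squares
w=load('wrist'); i=w['img'].astype(int)
print(unproj(w,301,176,.006).round(4))
# rim outer edge: bright vs. dark wood, rays from centre
m=((i[...,0]>165)&(i[...,1]>120)).astype(np.uint8)
pts=[]
for a in np.radians(np.arange(-190,20,6)):
    prof=[(300+r*np.cos(a),180+r*np.sin(a)) for r in np.arange(75,35,-.5)]
    for u,v in prof:
        if m[int(round(v)),int(round(u))]: pts.append((u,v)); break
P=np.array([unproj(w,u,v,.052)[:2] for u,v in pts])
r=least_squares(lambda p: np.hypot(P[:,0]-p[0],P[:,1]-p[1])-p[2],[.5,-.25,.068],loss='soft_l1',f_scale=.001)
print(len(pts),r.x.round(4),np.abs(r.fun).mean())
E
```

```text
[ 0.5038 -0.2613  0.006 ]
35 [ 0.5044 -0.2622  0.0676] 0.00029072629261100557
```

Request:
drive_tool:
  series:
    - [[0.3,-0.43,0.1],[-0.4,-0.2,0]]
    - [[0.5,0,0],[0,0,0]]
    - [[0.5,0,0],[0,0,0]]
    - [[0,0,0],[0,0,0]]
    - [[0,0,0],[0,0,0]]

```text
time: 6.2
eef_pos: [0.5032, -0.2574, 0.1826]
tcp_rot: [0.0, 0.707, 0.002, 0.707]
contact_force: [0.7, 0.5, 0.9]
opening: 0.315
```

```bash
python3 -c "
from h import *
plan([.5042,-.262,.044])"
```

```text
t 6.2 pos [ 0.5032 -0.2574  0.1826] F [0.69 0.45 0.89] T [0.017 0.004 0.034] op 0.315 q [-0.65  0.1   1.9   0.    1.14 -2.23]
shift units [ 2.771 -0.102  0.019] turn to align [ 0.14  0.03 -0.2 ]
```

Request:
drive_tool:
  series:
    - [[0.6,-0.1,0.02],[0,0,0]]
    - [[0.6,0,0],[0,0,0]]
    - [[0.5,0,0],[0,0,0]]
    - [[0.2,0,0],[0,0,0]]
    - [[0,0,0],[0,0,0]]

```text
time: 6.7
eef_pos: [0.5096, -0.2626, 0.0946]
tcp_rot: [-0.004, 0.703, 0.001, 0.712]
contact_force: [-1.2, 0.2, -0.6]
opening: 0.313
```

```bash
python3 -c "
from h import *
plan([.5042,-.262,.044])"
```

```text
t 6.7 pos [ 0.5096 -0.2626  0.0946] F [-1.17  0.18 -0.6 ] T [0.013 0.024 0.007] op 0.313 q [-0.65  0.23  1.94  0.    0.96 -2.23]
shift units [ 1.01   0.018 -0.12 ] turn to align [0.4  0.72 0.29]
```

Request:
drive_tool:
  series:
    - [[0.4,0,-0.1],[0.3,0.6,0]]
    - [[0.3,0,0],[0,0,0]]
    - [[0,0,0],[0,0,0]]
    - [[0,0,0],[0,0,0]]

```text
time: 7.1
eef_pos: [0.507, -0.2642, 0.0612]
tcp_rot: [-0.004, 0.705, -0.003, 0.71]
contact_force: [-0.2, -0.2, -0.7]
opening: 0.317
```

```bash
python3 -c "
from h import *
plan([.5042,-.262,.044]); shot('scene','s6.png')
s=load('scene')['img'][90:210,200:360]; cv2.imwrite('pics/s6c.png',cv2.resize(cv2.cvtColor(s,cv2.COLOR_RGB2BGR),(800,600),interpolation=cv2.INTER_CUBIC))"
```

```text
t 7.1 pos [ 0.507  -0.2642  0.0612] F [-0.22 -0.2  -0.74] T [ 0.037  0.015 -0.047] op 0.317 q [-0.66  0.28  1.96 -0.    0.9  -2.23]
shift units [ 0.343  0.048 -0.058] turn to align [0.11 0.4  0.54]
```

View pics/s6c.png

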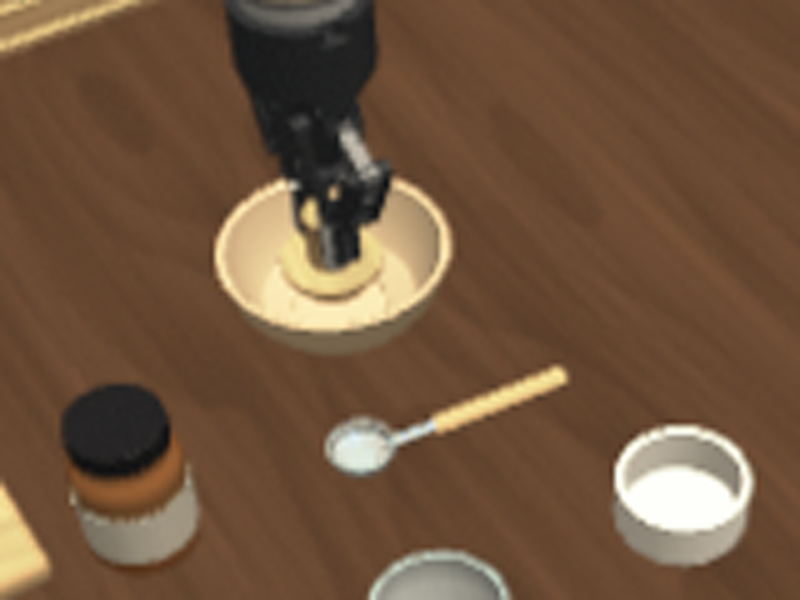

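Stopper is hanging inside the bowl, centred and just above the floor. Lowering in small steps while I watch the force.

Request:
drive_tool:
  series:
    - [[0.12,0.04,-0.05],[0,0.3,0.3]]
    - [[0.12,0,0],[0,0,0]]
    - [[0,0,0],[0,0,0]]

```text
time: 7.45
eef_pos: [0.505, -0.2627, 0.0495]
tcp_rot: [-0.002, 0.706, -0.001, 0.708]
contact_force: [0.8, 0.3, -0.8]
opening: 0.31
```

Request:
drive_tool:
  series:
    - [[0.06,0,0],[0,0,0]]
    - [[0,0,0],[0,0,0]]

```text
time: 7.65
eef_pos: [0.5051, -0.2628, 0.0463]
tcp_rot: [-0.003, 0.706, -0.001, 0.708]
contact_force: [0.1, 0.5, -0.2]
opening: 0.315
```

Request:
drive_tool:
  series:
    - [[0.04,0,0],[0,0,0]]
    - [[0,0,0],[0,0,0]]

```text
time: 7.85
eef_pos: [0.5052, -0.2629, 0.0443]
tcp_rot: [-0.003, 0.706, -0.001, 0.708]
contact_force: [-0.9, 0.2, -1.1]
opening: 0.314
```

Request:
drive_tool:
  series:
    - [[0.04,0,0],[0,0,0]]
    - [[0,0,0],[0,0,0]]

```text
time: 8.05
eef_pos: [0.5063, -0.2638, 0.0441]
tcp_rot: [-0.003, 0.705, -0.002, 0.709]
contact_force: [0.4, -0.3, -0.2]
opening: 0.317
```

Request:
drive_tool:
  series:
    - [[0.04,0,0],[0,0,0]]
    - [[0,0,0],[0,0,0]]

```text
time: 8.25
eef_pos: [0.5078, -0.2648, 0.0441]
tcp_rot: [-0.004, 0.704, -0.003, 0.71]
contact_force: [0.5, -0.1, 0.3]
opening: 0.321
```

```bash
python3 -c "
from h import *
plan([.5042,-.262,.044]); shot('scene','s7.png'); shot('wrist','w7.png')
s=load('scene')['img'][110:170,225:305]; cv2.imwrite('pics/s7c.png',cv2.resize(cv2.cvtColor(s,cv2.COLOR_RGB2BGR),(800,600),interpolation=cv2.INTER_CUBIC))"
```

```text
t 8.25 pos [ 0.5078 -0.2648  0.0441] F [ 0.5  -0.15  0.27] T [ 0.018 -0.008 -0.043] op 0.321 q [-0.66  0.3   1.96 -0.    0.87 -2.23]
shift units [ 0.001  0.055 -0.072] turn to align [0.09 0.49 0.52]
```

View pics/s7c.png

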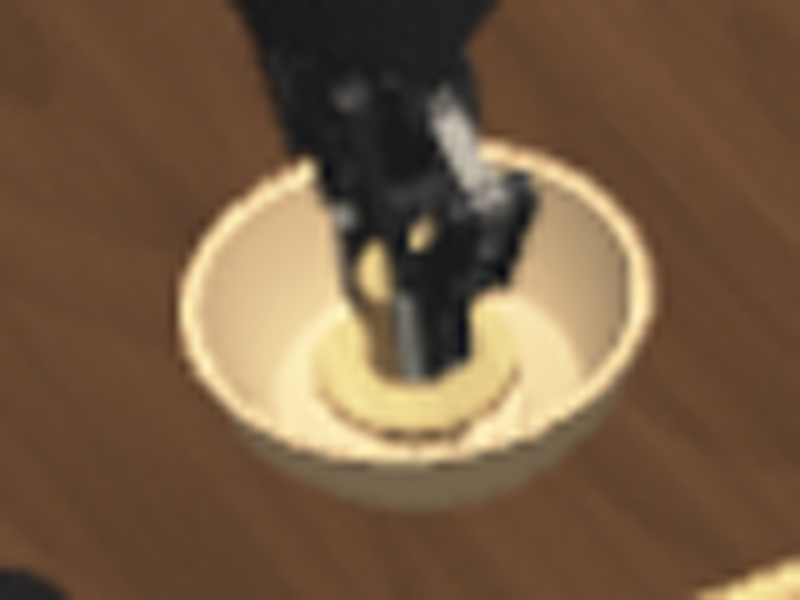

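View pics/w7.png

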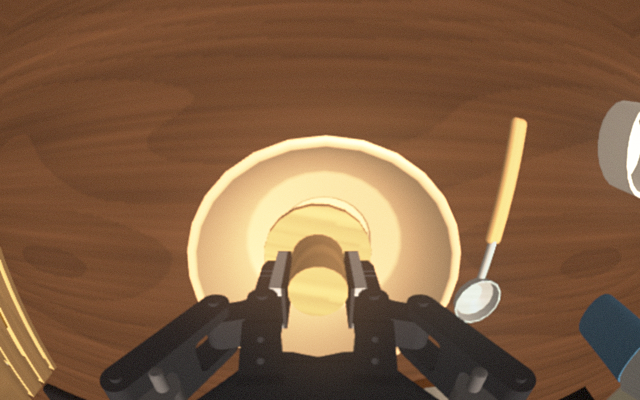

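Request:
drive_tool:
  series:
    - [[0.06,0.04,-0.06],[0,0.3,0.3]]
    - [[0,0,0],[0,0,0]]

```text
time: 8.55
eef_pos: [0.5079, -0.2651, 0.0441]
tcp_rot: [-0.004, 0.703, -0.003, 0.711]
contact_force: [0.1, 0.0, -0.5]
opening: 0.315
```

Request:
drive_tool:
  series:
    - [[0.04,0,0],[0,0,0]]
    - [[0.02,0,0],[0,0,0]]

```text
time: 8.75
eef_pos: [0.5097, -0.2663, 0.0437]
tcp_rot: [-0.004, 0.702, -0.004, 0.712]
contact_force: [-0.2, 0.3, 6.0]
opening: 0.317
```

Request:
drive_tool:
  series:
    - [[0,0,0],[0,0,0]]
    - [[0,0,0],[0,0,0]]
    - [[0,0,0],[0,0,0]]
    - [[0,0,0],[0,0,0]]
  grip: -0.05

```text
time: 9.15
eef_pos: [0.5079, -0.265, 0.0411]
tcp_rot: [-0.003, 0.703, -0.003, 0.711]
contact_force: [-0.4, 0.6, -0.1]
opening: 0.477
```

```bash
python3 -c "
from h import *
plan([.5042,-.262,.044]); shot('scene','s8.png'); shot('wrist','w8.png')
s=load('scene')['img'][110:170,225:305]; cv2.imwrite('pics/s8c.png',cv2.resize(cv2.cvtColor(s,cv2.COLOR_RGB2BGR),(800,600),interpolation=cv2.INTER_CUBIC))"
```

```text
t 9.15 pos [ 0.5079 -0.265   0.0411] F [-0.4   0.58 -0.1 ] T [ 0.    -0.    -0.004] op 0.477 q [-0.66  0.31  1.96 -0.    0.86 -2.23]
shift units [-0.059  0.059 -0.072] turn to align [0.07 0.61 0.49]
```

View pics/w8.png

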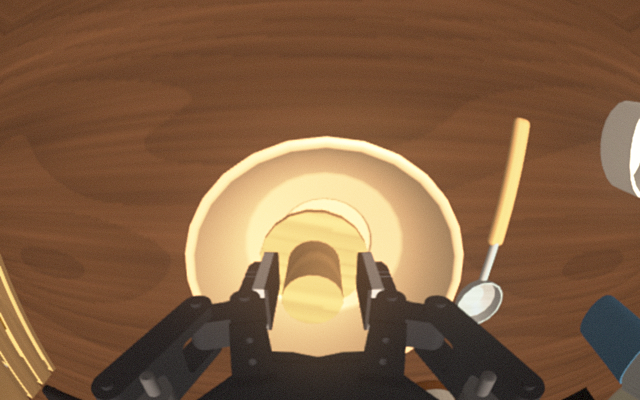

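Released: the knob stands free between the pads (u≈272–368, knob at 315) and the stopper sits on the bowl floor. Lifting straight up.

Request:
drive_tool:
  series:
    - [[-0.2,0,0],[0,0,0]]
    - [[-0.4,0,0],[0,0,0]]
    - [[-0.6,0,0],[0,0,0]]
    - [[-0.8,0,0],[0,0,0]]
    - [[-0.8,0,0],[0,0,0]]

```text
time: 9.75
eef_pos: [0.5024, -0.2609, 0.1794]
tcp_rot: [0.0, 0.708, 0.001, 0.706]
contact_force: [0.6, -0.3, -0.4]
opening: 0.475
```

Request:
drive_tool:
  series:
    - [[-0.6,0,0],[0,0.4,0.3]]
    - [[-0.6,0,0],[0,0,0]]
    - [[0,0,0],[0,0,0]]
  grip: 1

```text
time: 10.05
eef_pos: [0.5051, -0.2627, 0.2523]
tcp_rot: [-0.001, 0.706, -0.0, 0.708]
contact_force: [-0.4, -0.2, 0.2]
opening: 0.959
```

```bash
python3 -c "
from h import *
plan([.604,.034,.26]); shot('wrist','w9.png')"
```

```text
t 10.05 pos [ 0.5051 -0.2627  0.2523] F [-0.42 -0.19  0.23] T [-0.052 -0.056  0.018] op 0.959 q [-0.66  0.04  1.83 -0.    1.26 -2.23]
shift units [-0.164  5.931  1.987] turn to align [0.07 0.15 0.15]
```

View pics/w9.png

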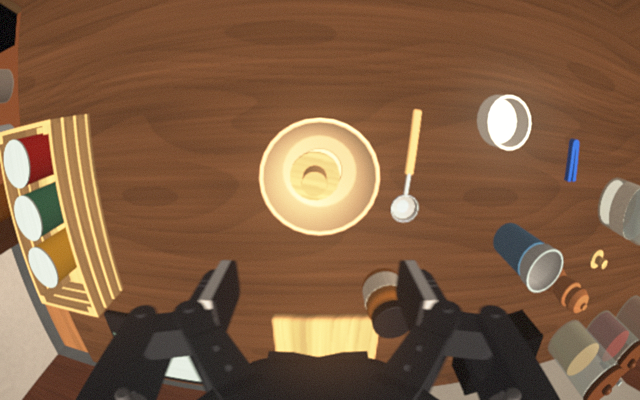

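Request:
drive_tool:
  series:
    - [[-0.1,0.9,0.3],[0,0,0]]
    - [[-0.1,0.9,0.3],[0,0,0]]
    - [[0,0.9,0.3],[0,0,0]]
    - [[0,0.9,0.3],[0,0,0]]
    - [[0,0.9,0.3],[0,0,0]]

```text
time: 10.6
eef_pos: [0.5776, -0.0352, 0.254]
tcp_rot: [0.005, 0.71, -0.004, 0.704]
contact_force: [0.6, -0.7, -0.6]
opening: 1.0
```

```bash
python3 -c "
from h import *
plan([.604,.034,.26])"
```

```text
t 10.6 pos [ 0.5776 -0.0352  0.254 ] F [ 0.62 -0.7  -0.61] T [-0.013 -0.018 -0.009] op 1.0 q [-0.24  0.07  1.8  -0.    1.28 -1.79]
shift units [-0.123  1.389  0.51 ] turn to align [-0.68 -0.5  -0.08]
```

Request:
drive_tool:
  series:
    - [[-0.1,0.7,0.3],[-0.3,0,0]]
    - [[0,0.5,0.2],[-0.3,0,0]]
    - [[0,0.15,0],[0,0,0]]
    - [[0,0,0],[0,0,0]]
    - [[0,0,0],[0,0,0]]

```text
time: 11.1
eef_pos: [0.6002, 0.0407, 0.2505]
tcp_rot: [-0.001, 0.715, 0.004, 0.699]
contact_force: [0.1, -0.2, 0.3]
opening: 0.998
```

```bash
python3 -c "
from h import *
plan([.604,.034,.26]); shot('wrist','w10.png')"
```

```text
t 11.1 pos [0.6002 0.0407 0.2505] F [ 0.12 -0.24  0.34] T [-0.082 -0.002 -0.012] op 0.998 q [-0.1   0.13  1.74  0.    1.29 -1.68]
shift units [-0.192 -0.135  0.071] turn to align [ 0.41 -1.3  -0.19]
```

View pics/w10.png

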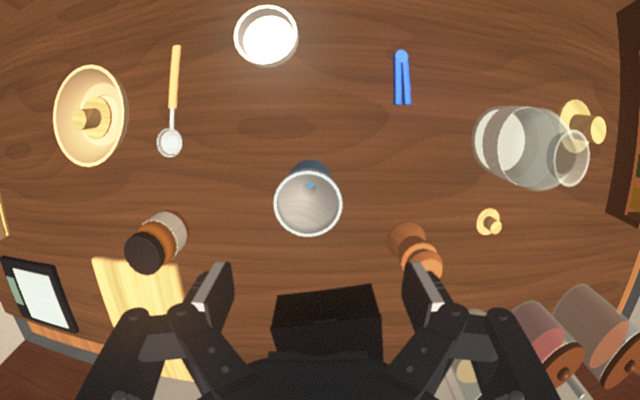

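```bash
cat >> h.py <<'E'
def rimfit(c,u0,v0,rr,z,fish=True,guess=None,arange=(0,360),outer=True):
    """outer edge by strongest gradient along rays from centre"""
    from scipy.optimize import least_squares
    g=cv2.GaussianBlur(c['img'],(3,3),0).astype(np.float32)
    pts=[]
    for a in np.radians(np.arange(*arange,5)):
        rs=np.arange(rr[0],rr[1],.25)
        U=(u0+rs*np.cos(a)).astype(np.float32);V=(v0+rs*np.sin(a)).astype(np.float32)
        p=cv2.remap(g,U[None],V[None],cv2.INTER_LINEAR)[0]
        G=np.linalg.norm(p[4:]-p[:-4],axis=1)
        j=np.argmax(G); pts.append((U[j+2],V[j+2]))
    P=np.array([unproj(c,u,v,z,fish)[:2] for u,v in pts])
    r=least_squares(lambda p: np.hypot(P[:,0]-p[0],P[:,1]-p[1])-p[2],[*P.mean(0),.03],loss='soft_l1',f_scale=.0005)
    return r.x,np.median(np.abs(r.fun)),np.array(pts),r.fun
E
python3 - <<'E'
from h import *
w=load('wrist')
for z in (.108,.110,.112):
    x,e,pts,f=rimfit(w,308,204,(26,42),z); print(z,x.round(4),e.round(5))
v=w['img'].copy()
for u,q in pts: v[int(round(q)),int(round(u))]=(255,0,0)
cv2.imwrite('pics/f10.png',cv2.resize(cv2.cvtColor(v[140:260,240:380],cv2.COLOR_RGB2BGR),None,fx=5,fy=5,interpolation=cv2.INTER_NEAREST))
x0,e,pts,f=rimfit(w,570,158,(12,30),.150); print('jar lip',x0,e)
E
```

```text
0.108 [0.6061 0.031  0.0322] 0.00012
0.11 [0.6055 0.0311 0.032 ] 0.00012
0.112 [0.6049 0.0311 0.0317] 0.00012
jar lip [0.543815   0.29266495 0.0276723 ] 0.0004737546932567782
```

View pics/f10.png

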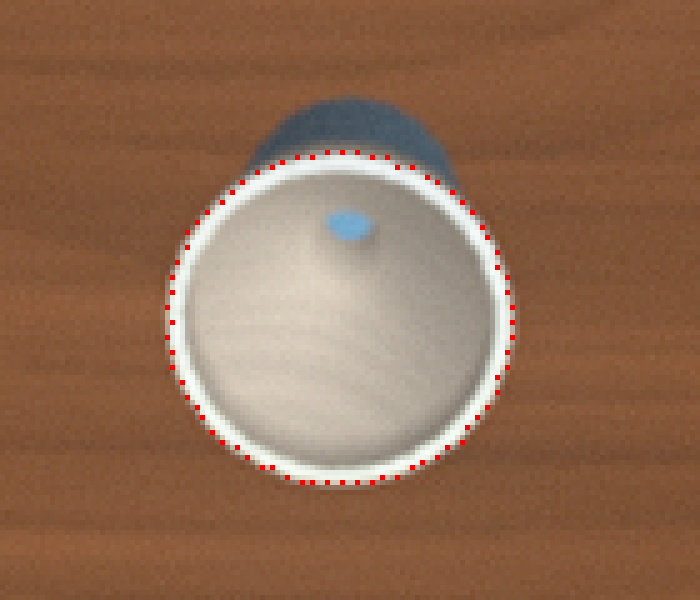

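Request:
drive_tool:
  series:
    - [[0.3,-0.19,0.1],[0.3,-1.2,0]]
    - [[0.6,0,0],[0,0,0]]
    - [[0.5,0,0],[0,0,0]]
    - [[0,0,0],[0,0,0]]
    - [[0,0,0],[0,0,0]]

```text
time: 11.65
eef_pos: [0.6046, 0.0235, 0.1802]
tcp_rot: [0.004, 0.706, -0.002, 0.708]
contact_force: [-0.3, 0.4, 0.9]
opening: 0.998
```

```bash
python3 -c "
from h import *
plan([.6055,.0311,.095])
w=load('wrist')
for z in (.022,.04,.052): print(unproj(w,309.8,185,z))"
```

```text
t 11.65 pos [0.6046 0.0235 0.1802] F [-0.28  0.41  0.9 ] T [ 0.006 -0.032  0.01 ] op 0.998 q [-0.13  0.19  1.81  0.    1.14 -1.69]
shift units [1.705 0.15  0.014] turn to align [-0.48  0.1  -0.09]
[0.60833531 0.03143556 0.022     ]
[0.60398499 0.03180933 0.04      ]
[0.60108477 0.03205852 0.052     ]
```

Request:
drive_tool:
  series:
    - [[0.3,0.15,0],[-0.3,0,0]]
    - [[0.4,0,0],[0,0,0]]
    - [[0.2,0,0],[0,0,0]]
    - [[0,0,0],[0,0,0]]
    - [[0,0,0],[0,0,0]]

```text
time: 12.15
eef_pos: [0.6076, 0.0308, 0.138]
tcp_rot: [0.002, 0.703, -0.001, 0.711]
contact_force: [0.6, 0.7, 0.3]
opening: 1.0
```

```bash
python3 -c "
from h import *
plan([.6055,.0311,.095])
c=shot('wrist','w11.png')
for z in (.108,.110,.112):
    x,e,pts,f=rimfit(c,*projany(c,[.6055,.0311,z],True)[0],(30,75),z); print(z,x.round(4),e.round(5))
"
```

```text
t 12.15 pos [0.6076 0.0308 0.138 ] F [0.63 0.66 0.33] T [-0.011  0.018 -0.009] op 1.0 q [-0.12  0.24  1.83  0.    1.06 -1.68]
shift units [ 0.86   0.005 -0.051] turn to align [-0.25  0.6  -0.05]
0.108 [0.6061 0.0309 0.032 ] 0.0001
0.11 [0.6051 0.0309 0.0316] 0.0001
0.112 [0.6041 0.0309 0.0312] 9e-05
```

View pics/w11.png

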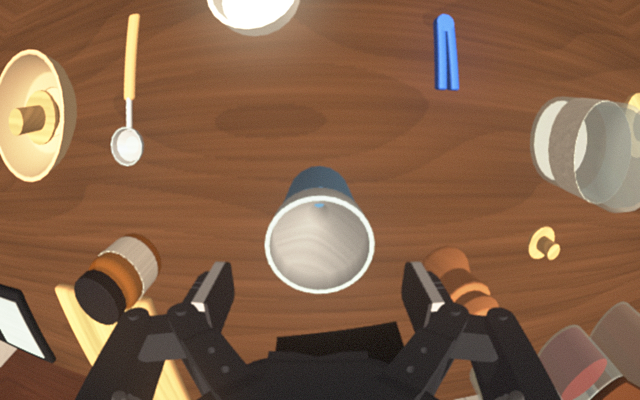

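Request:
drive_tool:
  series:
    - [[0.3,0,-0.05],[-0.2,0.5,0]]
    - [[0.3,0,0],[0,0,0]]
    - [[0.2,0,0],[0,0,0]]
    - [[0,0,0],[0,0,0]]
    - [[0,0,0],[0,0,0]]

```text
time: 12.7
eef_pos: [0.6058, 0.0309, 0.0957]
tcp_rot: [0.0, 0.706, 0.0, 0.708]
contact_force: [-0.1, -0.4, 0.5]
opening: 1.006
```

```bash
python3 -c "
from h import *
plan([.605,.031,.095])"
```

```text
t 12.7 pos [0.6058 0.0309 0.0957] F [-0.05 -0.39  0.52] T [ 0.015 -0.045 -0.015] op 1.006 q [-0.12  0.3   1.85  0.    0.99 -1.69]
shift units [ 0.014  0.001 -0.015] turn to align [-0.02  0.16 -0.04]
```

```bash
python3 - <<'E'
from h import *
c=shot('wrist','w12.png')
s=ctrl.get_state();p=s['eef_pos'];R=Rn.from_quat(s['tcp_rot']).as_matrix()
v=c['img'].copy()
for x in (.011,0,-.011,-.022):
    for z in (-.011,.011):
        q=projany(c,p+R@np.array([x,.0425,z]),True)[0]; print(x,z,q.round(1)); cv2.circle(v,tuple(int(round(a)) for a in q),1,(255,0,0) if z<0 else (0,255,0),-1)
cv2.imwrite('pics/g12.png',cv2.resize(cv2.cvtColor(v[200:350,230:460],cv2.COLOR_RGB2BGR),None,fx=3.4,fy=3.4,interpolation=cv2.INTER_CUBIC))
E
```

```text
0.011 -0.011 [400.7 247.2]
0.011 0.011 [396.1 282.6]
0 -0.011 [406. 257.]
0 0.011 [400.7 293.8]
-0.011 -0.011 [412.  268.2]
-0.011 0.011 [405.7 306.3]
-0.022 -0.011 [418.6 280.8]
-0.022 0.011 [411.1 320.1]
```

View pics/g12.png

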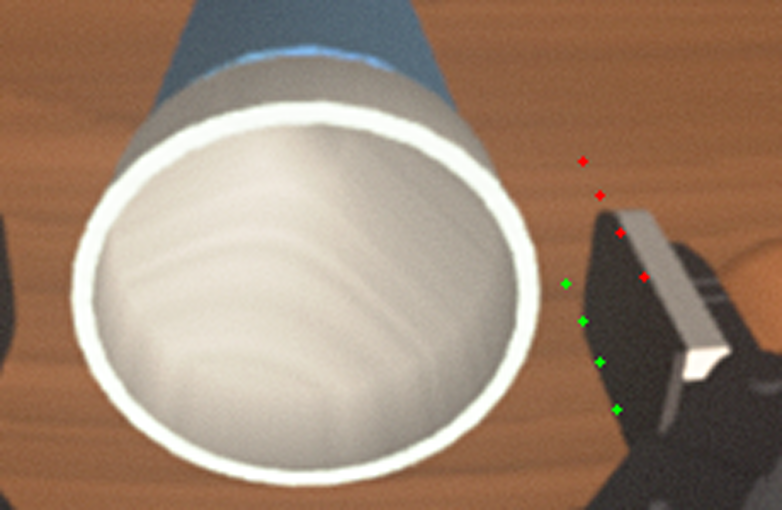

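Request:
drive_tool:
  series:
    - [[0.06,0,-0.01],[0,0.1,0]]
    - [[0,0,0],[0,0,0]]

```text
time: 12.95
eef_pos: [0.6055, 0.0309, 0.093]
tcp_rot: [0.0, 0.706, 0.0, 0.708]
contact_force: [-0.6, 0.4, -0.9]
opening: 1.003
```

Request:
drive_tool:
  series:
    - [[0,0,0],[0,0,0]]
    - [[0,0,0],[0,0,0]]
    - [[0,0,0],[0,0,0]]
    - [[0,0,0],[0,0,0]]
  grip: -1
  newtons: 30

```text
time: 13.35
eef_pos: [0.6062, 0.0313, 0.0944]
tcp_rot: [0.001, 0.706, 0.0, 0.708]
contact_force: [-0.1, 0.8, -0.2]
opening: 0.734
```

```bash
python3 -c "
from h import *
plan([.605,.031,.095]);shot('wrist','w13.png')"
```

```text
t 13.35 pos [0.6062 0.0313 0.0944] F [-0.07  0.76 -0.16] T [ 0.122  0.051 -0.025] op 0.734 q [-0.12  0.3   1.85  0.    0.99 -1.69]
shift units [-0.012 -0.006 -0.023] turn to align [-0.03  0.22 -0.08]
```

View pics/w13.png

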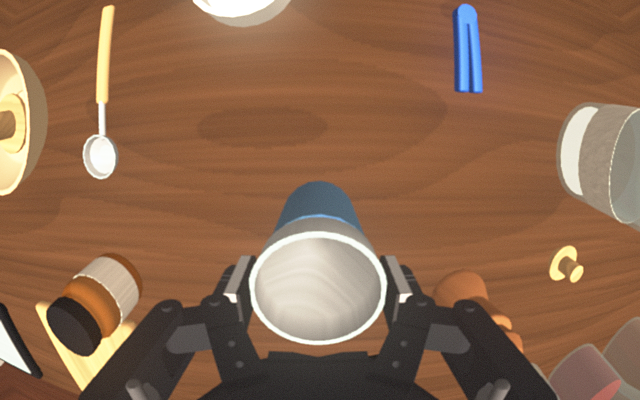

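Request:
drive_tool:
  series:
    - [[-0.15,0,0],[0,0,0]]
    - [[-0.25,0,0],[0,0,0]]
    - [[-0.3,0,0],[0,0,0]]
    - [[-0.3,0,0],[0,0,0]]
    - [[-0.3,0,0],[0,0,0]]

```text
time: 13.9
eef_pos: [0.6046, 0.0309, 0.1624]
tcp_rot: [0.0, 0.707, 0.0, 0.707]
contact_force: [0.2, -0.3, -0.4]
opening: 0.732
```

```bash
python3 -c "
from h import *
plan([.606,.031,.255]);shot('wrist','w14.png')"
```

```text
t 13.9 pos [0.6046 0.0309 0.1624] F [ 0.17 -0.29 -0.44] T [-0.001  0.025 -0.032] op 0.732 q [-0.12  0.21  1.82  0.    1.11 -1.69]
shift units [-1.852  0.003  0.027] turn to align [-0.02 -0.02 -0.05]
```

View pics/w14.png

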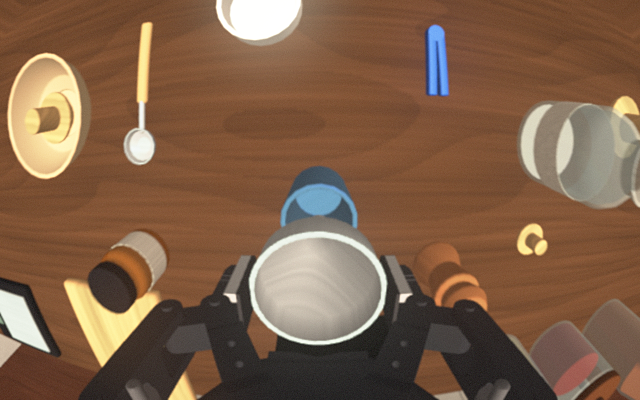

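Request:
drive_tool:
  series:
    - [[-0.5,0,0],[0,0,0]]
    - [[-0.7,0,0],[0,0,0]]
    - [[-0.6,0,0],[0,0,0]]
    - [[-0.2,0,0],[0,0,0]]
    - [[0,0,0],[0,0,0]]

```text
time: 14.45
eef_pos: [0.6062, 0.0306, 0.2738]
tcp_rot: [-0.0, 0.703, -0.0, 0.711]
contact_force: [-0.0, -0.0, -0.7]
opening: 0.732
```

```bash
python3 -c "
from h import *
plan([.544,.2926,.26])"
```

```text
t 14.45 pos [0.6062 0.0306 0.2738] F [-0.04 -0.02 -0.7 ] T [-0.016 -0.001 -0.006] op 0.732 q [-0.12  0.11  1.72  0.    1.3  -1.69]
shift units [ 0.261  5.239 -1.25 ] turn to align [-0.02  0.62  0.03]
```

Request:
drive_tool:
  series:
    - [[0,0.4,-0.1],[0,0.6,0]]
    - [[0,0.7,-0.17],[0,0,0]]
    - [[0,0.8,-0.19],[0,0,0]]
    - [[0,0.8,-0.19],[0,0,0]]
    - [[0,0.8,-0.19],[0,0,0]]

```text
time: 14.95
eef_pos: [0.5623, 0.2053, 0.265]
tcp_rot: [0.003, 0.711, -0.005, 0.704]
contact_force: [0.0, 0.5, -1.4]
opening: 0.728
```

```bash
python3 -c "
from h import *
plan([.544,.2926,.26])"
```

```text
t 14.95 pos [0.5623 0.2053 0.265 ] F [ 0.    0.46 -1.36] T [ 0.009 -0.092 -0.036] op 0.728 q [ 0.18  0.11  1.74 -0.    1.3  -1.38]
shift units [ 0.098  1.742 -0.385] turn to align [-0.63 -0.57  0.18]
```

Request:
drive_tool:
  series:
    - [[-0.1,0.7,-0.17],[-0.3,-0.3,0.1]]
    - [[0,0.5,-0.1],[0,0,0]]
    - [[0,0.3,-0.05],[0,0,0]]
    - [[0,0,0],[0,0,0]]
    - [[0,0,0],[0,0,0]]

```text
time: 15.45
eef_pos: [0.5408, 0.2864, 0.2596]
tcp_rot: [-0.002, 0.714, -0.002, 0.7]
contact_force: [0.3, -0.3, -1.0]
opening: 0.736
```

```bash
python3 -c "
from h import *
plan([.544,.2926,.26]);shot('wrist','w15.png');shot('scene','s15.png')"
```

```text
t 15.45 pos [0.5408 0.2864 0.2596] F [ 0.28 -0.26 -1.02] T [ 0.003  0.033 -0.042] op 0.736 q [ 0.32  0.15  1.71  0.    1.31 -1.25]
shift units [-0.011  0.125  0.065] turn to align [ 0.05 -1.11  0.32]
```

View pics/w15.png

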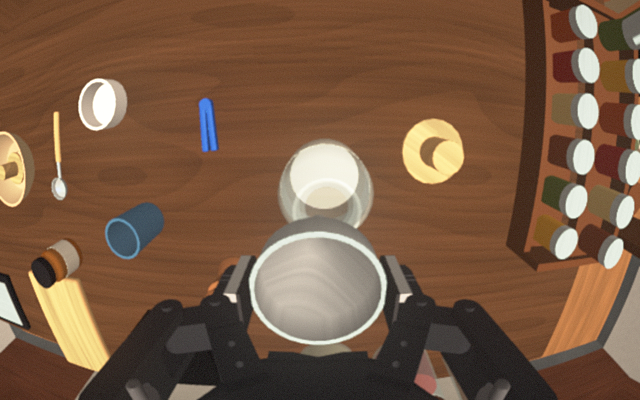

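View pics/s15.png

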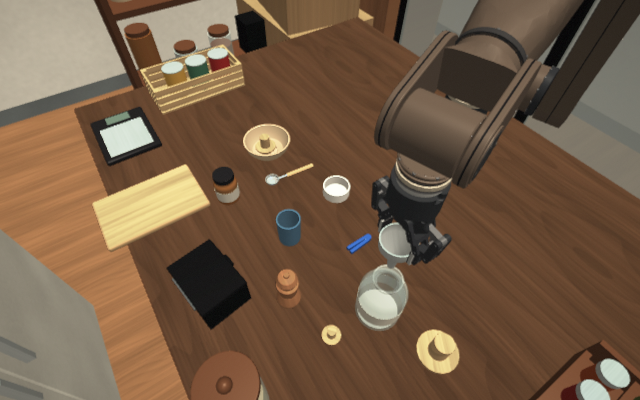

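```bash
python3 - <<'E'
from h import *
w=load('wrist'); s=ctrl.get_state(); p=s['eef_pos']; R=Rn.from_quat(s['tcp_rot']).as_matrix()
for n in (15,):
  for off in (.0136,.0156,.0176):
    zz=p[2]+off
    x,e,pts,f=rimfit(w,318,288,(40,75),zz,arange=(180,360)); print(off,x.round(4),e.round(5), 'tcp',p.round(4),'tool-x line at that z', (p-R[:,0]*off).round(4))
v=w['img'].copy(); cv2.imwrite('pics/j15.png',cv2.resize(cv2.cvtColor(v[130:250,265:385],cv2.COLOR_RGB2BGR),None,fx=5,fy=5,interpolation=cv2.INTER_CUBIC))
for zc,r in ((.15,.0295),(.15,.026),(0,.048)):
    q=projany(w,ring(.5441,.2925,zc,r),True); cv2.polylines(v,[np.round(q*16).astype(np.int32)],True,(255,0,0),1,cv2.LINE_AA,4)
cv2.imwrite('pics/j15b.png',cv2.resize(cv2.cvtColor(v[130:250,265:385],cv2.COLOR_RGB2BGR),None,fx=5,fy=5,interpolation=cv2.INTER_CUBIC))
E
```

```text
0.0136 [0.5416 0.2855 0.0319] 9e-05 tcp [0.5411 0.2858 0.26  ] tool-x line at that z [0.5414 0.2859 0.2736]
0.0156 [0.5403 0.2855 0.0314] 9e-05 tcp [0.5411 0.2858 0.26  ] tool-x line at that z [0.5414 0.2859 0.2755]
0.0176 [0.5389 0.2855 0.0308] 9e-05 tcp [0.5411 0.2858 0.26  ] tool-x line at that z [0.5414 0.2859 0.2775]
```

View pics/j15b.png

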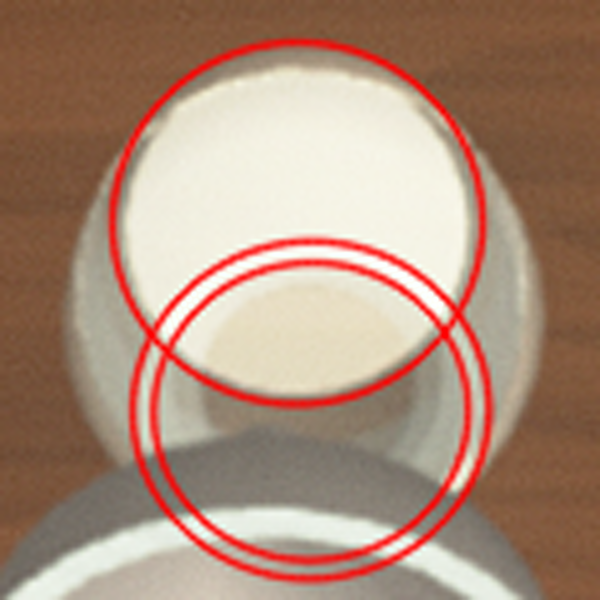

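View pics/j15.png

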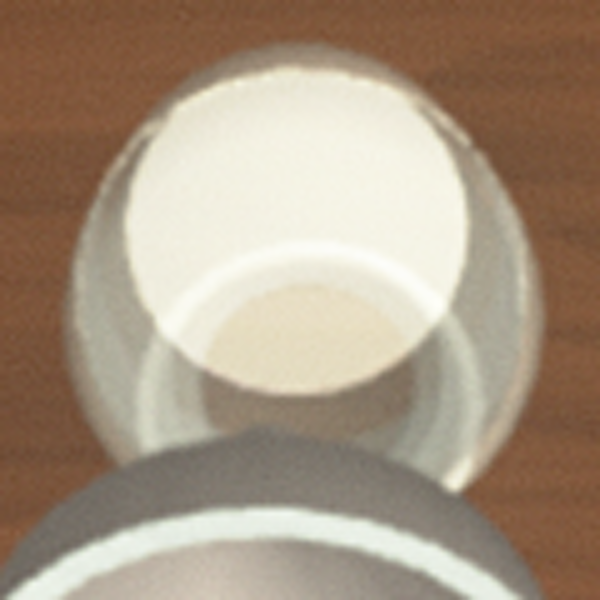

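Request:
drive_tool:
  series:
    - [[0,0.12,0.06],[0,-1.0,0.3]]
    - [[0,0,0],[0,0,0]]
    - [[0,0,0],[0,0,0]]

```text
time: 15.85
eef_pos: [0.5458, 0.2895, 0.2601]
tcp_rot: [0.002, 0.707, -0.002, 0.707]
contact_force: [-0.4, 0.6, -0.1]
opening: 0.735
```

```bash
python3 -c "
from h import *
plan([.5441,.2926,.23])"
```

```text
t 15.85 pos [0.5458 0.2895 0.2601] F [-0.44  0.55 -0.15] T [-0.035 -0.032 -0.002] op 0.735 q [ 0.32  0.15  1.71 -0.    1.29 -1.24]
shift units [ 0.601  0.063 -0.034] turn to align [-0.27  0.04 -0.01]
```

Request:
drive_tool:
  series:
    - [[0.2,0.06,-0.03],[-0.2,0,0]]
    - [[0.3,0,0],[0,0,0]]
    - [[0.1,0,0],[0,0,0]]
    - [[0,0,0],[0,0,0]]

```text
time: 16.25
eef_pos: [0.5441, 0.2919, 0.227]
tcp_rot: [0.001, 0.707, -0.001, 0.707]
contact_force: [0.8, -0.6, -0.7]
opening: 0.736
```

```bash
python3 -c "
from h import *
plan([.5441,.2926,.20])"
```

```text
t 16.25 pos [0.5441 0.2919 0.227 ] F [ 0.8  -0.61 -0.66] T [-0.055 -0.054 -0.003] op 0.736 q [ 0.33  0.17  1.74 -0.    1.23 -1.24]
shift units [ 0.54   0.015 -0.   ] turn to align [-0.11  0.    0.01]
```

Request:
drive_tool:
  series:
    - [[0.2,0.01,0],[-0.1,0,0]]
    - [[0.3,0,0],[0,0,0]]
    - [[0.15,0,0],[0,0,0]]
    - [[0,0,0],[0,0,0]]

```text
time: 16.65
eef_pos: [0.5436, 0.2923, 0.1906]
tcp_rot: [-0.0, 0.708, -0.0, 0.707]
contact_force: [0.4, -0.7, -1.7]
opening: 0.733
```

```bash
python3 -c "
from h import *
plan([.5441,.2926,.172]); shot('scene','s16.png')
s=load('scene')['img'][200:350,320:480]; cv2.imwrite('pics/s16c.png',cv2.resize(cv2.cvtColor(s,cv2.COLOR_RGB2BGR),None,fx=4,fy=4,interpolation=cv2.INTER_CUBIC))"
```

```text
t 16.65 pos [0.5436 0.2923 0.1906] F [ 0.38 -0.7  -1.69] T [0.042 0.068 0.004] op 0.733 q [ 0.33  0.21  1.77 -0.    1.17 -1.24]
shift units [0.372 0.006 0.01 ] turn to align [ 0.   -0.09  0.05]
```

View pics/s16c.png

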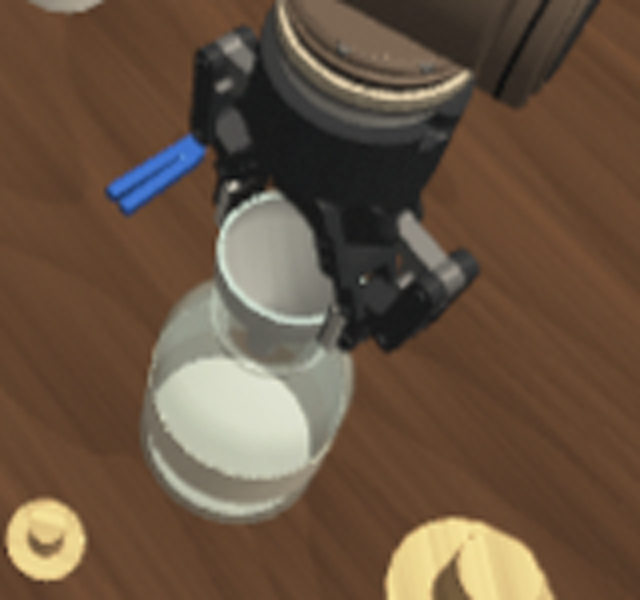

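Spout is in the mouth and centred. Lowering the rest in small steps.

Request:
drive_tool:
  series:
    - [[0.15,0,0.01],[0,0,0]]
    - [[0.15,0,0],[0,0,0]]
    - [[0,0,0],[0,0,0]]

```text
time: 17.0
eef_pos: [0.5449, 0.2926, 0.1758]
tcp_rot: [-0.0, 0.707, 0.0, 0.707]
contact_force: [1.0, 0.8, -1.0]
opening: 0.733
```

Request:
drive_tool:
  series:
    - [[0.06,0,0],[0,0,0]]
    - [[0.06,0,0],[0,0,0]]
    - [[0,0,0],[0,0,0]]

```text
time: 17.3
eef_pos: [0.5453, 0.2927, 0.1698]
tcp_rot: [0.0, 0.706, 0.0, 0.708]
contact_force: [-0.2, -0.2, -0.5]
opening: 0.733
```

```bash
python3 -c "
from h import *
plan([.5441,.2926,.1624])"
```

```text
t 17.3 pos [0.5453 0.2927 0.1698] F [-0.24 -0.25 -0.45] T [ 0.026  0.014 -0.017] op 0.733 q [ 0.33  0.23  1.78 -0.    1.13 -1.24]
shift units [ 0.148 -0.002 -0.024] turn to align [ 0.    0.1  -0.02]
```

Request:
drive_tool:
  series:
    - [[0.06,0,-0.02],[0,0.1,0]]
    - [[0,0,0],[0,0,0]]

```text
time: 17.5
eef_pos: [0.5444, 0.2927, 0.1668]
tcp_rot: [0.0, 0.707, 0.0, 0.707]
contact_force: [-0.1, -0.3, -1.0]
opening: 0.73
```

Request:
drive_tool:
  series:
    - [[0.05,0,0],[0,0,0]]
    - [[0,0,0],[0,0,0]]

```text
time: 17.7
eef_pos: [0.5443, 0.293, 0.1649]
tcp_rot: [0.0, 0.707, 0.0, 0.707]
contact_force: [-2.0, 0.9, -1.2]
opening: 0.73
```

Request:
drive_tool:
  series:
    - [[0.03,0,0],[0,0,0]]
    - [[0,0,0],[0,0,0]]

```text
time: 17.9
eef_pos: [0.5446, 0.2934, 0.1647]
tcp_rot: [0.001, 0.707, 0.001, 0.708]
contact_force: [-0.8, 0.2, -1.8]
opening: 0.732
```

```bash
python3 -c "
from h import *
plan([.5441,.2926,.1624])"
```

```text
t 17.9 pos [0.5446 0.2934 0.1647] F [-0.8   0.16 -1.78] T [-0.054  0.113  0.016] op 0.732 q [ 0.33  0.24  1.79  0.    1.12 -1.24]
shift units [ 0.045 -0.015 -0.009] turn to align [ 0.01  0.06 -0.09]
```

Request:
drive_tool:
  series:
    - [[0.05,-0.01,-0.01],[0,0,0]]
    - [[0.02,0,0],[0,0,0]]

```text
time: 18.1
eef_pos: [0.5453, 0.2936, 0.1645]
tcp_rot: [0.001, 0.705, 0.001, 0.709]
contact_force: [-1.9, 0.1, 2.6]
opening: 0.734
```

```bash
python3 -c "
from h import *
plan([.5441,.2926,.1624]); shot('scene','s17.png'); shot('wrist','w17.png')
s=load('scene')['img'][200:350,320:480]; cv2.imwrite('pics/s17c.png',cv2.resize(cv2.cvtColor(s,cv2.COLOR_RGB2BGR),None,fx=4,fy=4,interpolation=cv2.INTER_CUBIC))"
```

```text
t 18.1 pos [0.5453 0.2936 0.1645] F [-1.86  0.1   2.61] T [-0.109  0.34  -0.021] op 0.734 q [ 0.33  0.24  1.79  0.    1.11 -1.24]
shift units [ 0.043 -0.019 -0.025] turn to align [ 0.02  0.28 -0.18]
```

View pics/s17c.png

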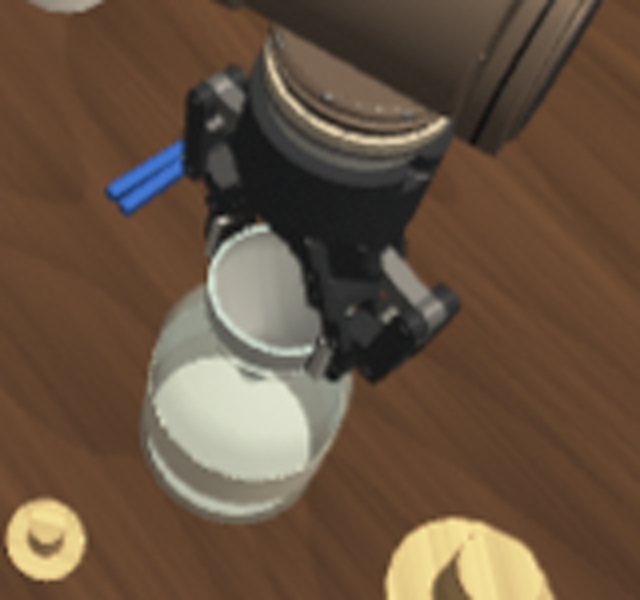

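View pics/w17.png

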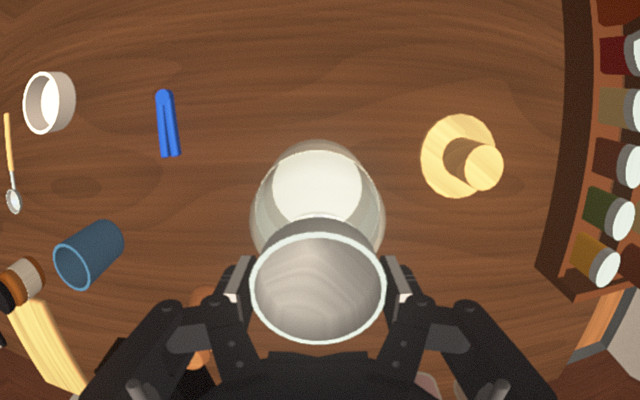

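Request:
drive_tool:
  series:
    - [[-0.01,-0.02,-0.03],[0,0.2,0]]
    - [[0,0,0],[0,0,0]]

```text
time: 18.4
eef_pos: [0.5436, 0.2927, 0.1644]
tcp_rot: [0.001, 0.707, 0.001, 0.707]
contact_force: [0.2, 0.9, 3.0]
opening: 0.733
```

Request:
drive_tool:
  series:
    - [[0.04,0,-0.01],[0,0,0]]
    - [[0,0,0],[0,0,0]]

```text
time: 18.6
eef_pos: [0.5439, 0.2931, 0.1644]
tcp_rot: [0.002, 0.706, 0.002, 0.708]
contact_force: [-0.7, -0.4, -0.8]
opening: 0.729
```

```bash
python3 -c "
from h import *
plan([.5441,.2926,.1624])"
```

```text
t 18.6 pos [0.5439 0.2931 0.1644] F [-0.68 -0.39 -0.84] T [0.009 0.217 0.046] op 0.729 q [ 0.33  0.23  1.79  0.    1.11 -1.24]
shift units [ 0.039 -0.009  0.004] turn to align [ 0.01  0.18 -0.27]
```

Request:
drive_tool:
  series:
    - [[0.06,-0.01,-0.02],[0,0.2,-0.2]]
    - [[0.03,0,-0.01],[0,0,0]]

```text
time: 18.8
eef_pos: [0.5443, 0.2933, 0.1643]
tcp_rot: [0.001, 0.705, 0.001, 0.709]
contact_force: [-2.4, -0.2, 4.3]
opening: 0.731
```

```bash
python3 -c "
from h import *
plan([.5441,.2926,.1624]); c=shot('wrist','w18.png')
s=shot('scene')
for zc in (.178,.181):
  v=s['img'].copy()
  q=projany(s,ring(.5441,.2926,zc,.031),False); cv2.polylines(v,[np.round(q*16).astype(np.int32)],True,(255,0,0),1,cv2.LINE_AA,4)
  q=projany(s,ring(.5441,.2926,0,.048),False); cv2.polylines(v,[np.round(q*16).astype(np.int32)],True,(255,0,0),1,cv2.LINE_AA,4)
  v=v[240:340,340:420]; cv2.imwrite('pics/r%d.png'%(zc*1000),cv2.resize(cv2.cvtColor(v,cv2.COLOR_RGB2BGR),None,fx=5,fy=5,interpolation=cv2.INTER_CUBIC))
a=cv2.imread('pics/r178.png');b=cv2.imread('pics/r181.png');cv2.imwrite('pics/r18.png',np.hstack([a,b]))
"
```

```text
t 18.8 pos [0.5443 0.2933 0.1643] F [-2.44 -0.2   4.29] T [-0.194  0.409 -0.016] op 0.731 q [ 0.33  0.23  1.79  0.    1.11 -1.24]
shift units [ 0.037 -0.014 -0.003] turn to align [ 0.01  0.26 -0.16]
```

View pics/r18.png

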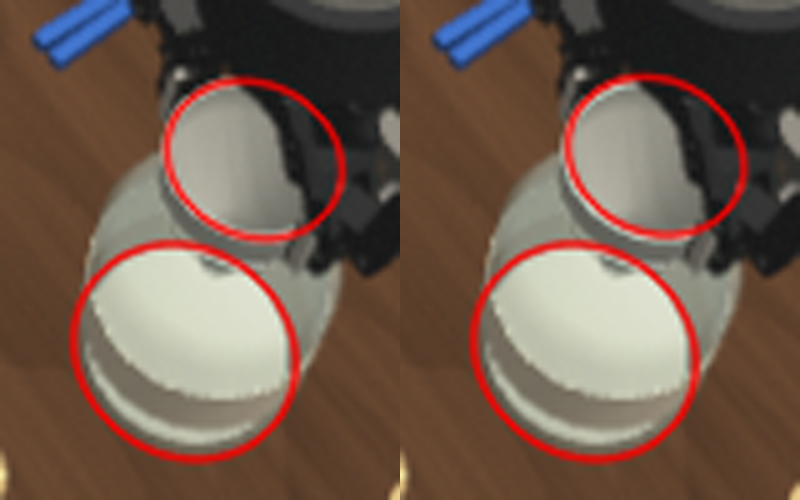

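Request:
drive_tool:
  series:
    - [[0,0,-0.01],[0,0.2,0]]
    - [[0,0,0],[0,0,0]]

```text
time: 19.1
eef_pos: [0.5436, 0.2931, 0.1642]
tcp_rot: [0.001, 0.707, 0.001, 0.707]
contact_force: [-0.9, 0.4, 2.5]
opening: 0.732
```

Request:
drive_tool:
  series:
    - [[0,0,0],[0,0,0]]
    - [[0,0,0],[0,0,0]]
    - [[0,0,0],[0,0,0]]
  grip: 1

```text
time: 19.4
eef_pos: [0.5433, 0.2925, 0.162]
tcp_rot: [0.0, 0.707, 0.0, 0.707]
contact_force: [-0.1, 0.6, -0.4]
opening: 1.004
```

```bash
python3 -c "
from h import *
plan([.5441,.2926,.1624]); c=shot('wrist','w19.png')
print(rimfit(c,*projany(c,[.5441,.2926,.178],True)[0],(40,75),.178)[:2])"
```

```text
t 19.4 pos [0.5433 0.2925 0.162 ] F [-0.13  0.59 -0.36] T [-0.041  0.029  0.027] op 1.004 q [ 0.33  0.24  1.79  0.    1.11 -1.24]
shift units [-0.008  0.002  0.017] turn to align [-0.01 -0.04 -0.07]
(array([0.54372661, 0.29212287, 0.03184506]), np.float64(8.72297337028323e-05))
```

View pics/w19.png

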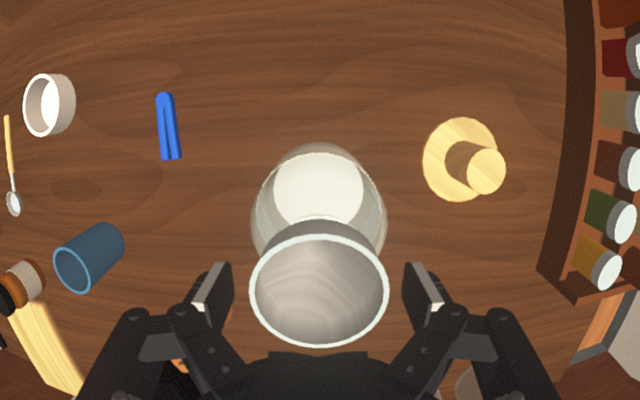

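Jaws are open and clear of the collar on both sides, and the funnel stays in place. Lifting straight up.

Request:
drive_tool:
  series:
    - [[-0.2,0,0],[0,0,0]]
    - [[-0.3,0,0],[0,0,0]]
    - [[-0.5,0,0],[0,0,0]]
    - [[-0.7,0,0],[0,0,0]]
    - [[-0.7,0,0],[0,0,0]]

```text
time: 19.95
eef_pos: [0.5407, 0.2913, 0.282]
tcp_rot: [-0.001, 0.711, -0.001, 0.703]
contact_force: [-0.0, 1.1, 0.2]
opening: 1.002
```

Request:
drive_tool:
  series:
    - [[-0.5,0,-0.3],[0,0,0]]
    - [[-0.3,0,-0.3],[0,0,0]]
    - [[0,0,0],[0,0,0]]
    - [[0,0,0],[0,0,0]]

```text
time: 20.35
eef_pos: [0.5135, 0.2922, 0.338]
tcp_rot: [0.002, 0.704, 0.001, 0.71]
contact_force: [0.3, -0.4, -0.1]
opening: 1.003
```

```bash
python3 - <<'E'
from h import *
plan([.5441,.2926,.3]); w=shot('wrist','w20.png'); s=shot('scene','s20.png'); t=shot('top','t20.png')
for z in (.175,.178,.181):
    p=projany(w,[.5441,.2926,z],True)[0]; x,e,pts,f=rimfit(w,*p,(24,50),z); print(z,x.round(4),e.round(5))
v=s['img'].copy(); cv2.imwrite('pics/s20c.png',cv2.resize(cv2.cvtColor(v[110:360,220:480],cv2.COLOR_RGB2BGR),None,fx=2.4,fy=2.4,interpolation=cv2.INTER_CUBIC))
E
```

```text
t 20.35 pos [0.5135 0.2922 0.338 ] F [ 0.31 -0.35 -0.07] T [-0.04  -0.03   0.019] op 1.003 q [ 0.35  0.04  1.68  0.    1.41 -1.23]
shift units [0.764 0.004 0.606] turn to align [-0.02  0.45 -0.23]
0.175 [0.5448 0.2921 0.0327] 0.00036
0.178 [0.5435 0.2921 0.0324] 0.00047
0.181 [0.5421 0.2922 0.0323] 0.00075
```

View pics/s20c.png

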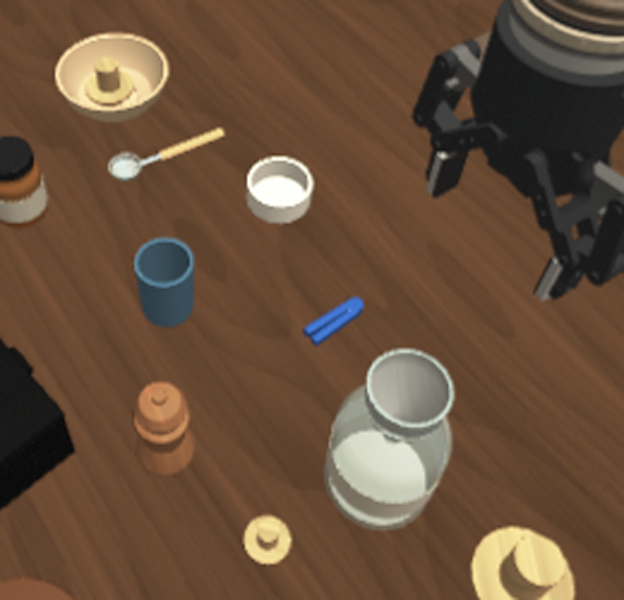

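View pics/w20.png

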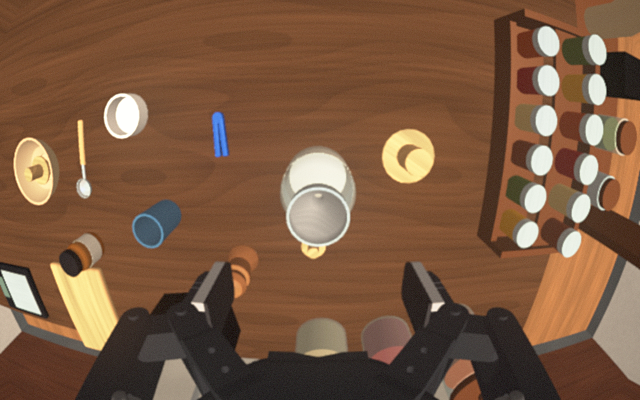

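View pics/t20.png

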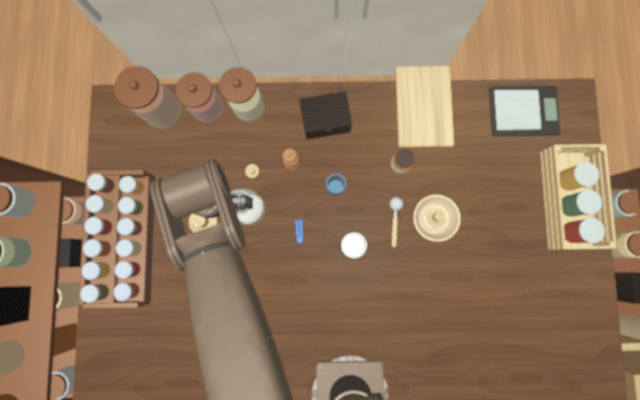

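```bash
python3 - <<'E'
from h import *
w=load('wrist');s=load('scene')
out=[]
for c,fi,b in ((w,True,(130,260,265,370)),(s,False,(245,340,345,425))):
    v=cv2.resize(c['img'],None,fx=4,fy=4,interpolation=cv2.INTER_CUBIC)
    for zc,r in ((.178,.031),(.158,.031),(.0,.048),(.15,.0295),(.091,.007)):
        q=(projany(c,ring(.5441,.2925,zc,r),fi)+.5)*4-.5; cv2.polylines(v,[np.round(q*16).astype(np.int32)],True,(255,0,0),1,cv2.LINE_AA,4)
    out.append(cv2.cvtColor(v[b[0]*4:b[1]*4,b[2]*4:b[3]*4],cv2.COLOR_RGB2BGR))
h=max(o.shape[0] for o in out); out=[cv2.copyMakeBorder(o,0,h-o.shape[0],0,0,cv2.BORDER_CONSTANT) for o in out]
cv2.imwrite('pics/chk.png',np.hstack(out))
x,e,_,_=rimfit(s,*projany(s,[.5441,.2925,.178],False)[0],(10,26),.178,fish=False); print(x,e)
E
```

```text
[0.54349728 0.29204901 0.03252708] 0.00031374796139499103
```

View pics/chk.png

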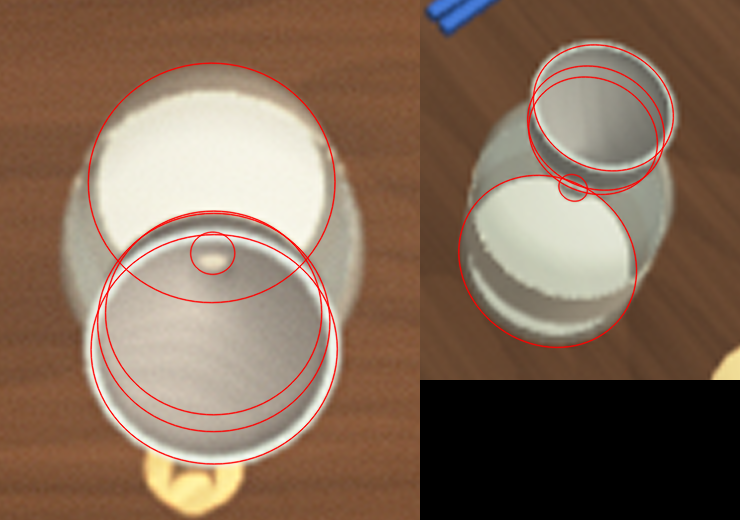

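```bash
python3 -c "
from h import *
print(ctrl.get_state()['time'],ctrl.sign_off())"
```

```text
the job is handed in; nothing more can be done
20.5 None
```

The stopper is out of the jar and standing in the beige bowl, and the funnel is seated in the jar's mouth. I handed the job in at 20.5 s with the gripper open and about 0.15 m above the funnel.

**What I did:**
- **Stopper:** I took the middle-sized one, which was in the jar, by its knob. I lowered it to the bowl floor until the wrist force showed contact (about 6 N) and then let go.
- **Funnel:** I gripped it by the collar, lifted it from the tumbler and lowered it spout first. I stopped descending at contact (about 4 N or less) and let go only once it was seated.

**Last checks:**
- **Centred:** the funnel's rim is at (0.5435, 0.2920) in both the wrist and scene cameras. The jar axis is at (0.5441, 0.2925), so the offset is under 1 mm.
- **Fully home:** assuming the fully-home rim height of 0.178 m, both cameras agree on the rim position. The wrist view alone fits about equally well a few mm lower.
- **Upright:** the spout opening shows up where a straight funnel would put it.
- **Everything else:** the jar's outline matches where it was first measured. In the final pictures the bowl, tumbler and other things look unmoved, though I only compared those by eye.

**Small disagreements:**
- The rim measured about 1 mm larger in radius than the given 31 mm.
- Just before release there was a light sideways force of about 2 N, so the funnel was slightly off centre in the jaws. I eased that before letting go.

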